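# Load the transport incubator, latch its lid and bolt it

### The arm

A 7-joint arm with a two-finger parallel gripper is mounted at the origin on the work surface. World frame = base frame: x ahead of the robot, y to its left, z up, the work surface at z = 0. Lengths are in m, angles in rad, forces in N, time in s.
With the tool pointing down it reaches from about 0.425 to 0.875 m from the base axis. Payload 4.7 kg.
Tool frame: the origin (TCP) lies where the fingers leave the gripper's body, on its centre line; the fingertips stand 70 mm ahead of it and the grasp point (between the pads) lies 51 mm ahead of it; z points along the fingers, y is the line along which they close (so a half turn about z gives the same grasp; the last joint's range is limited). The gripper opens to 87 mm and grips with 3 to 60 N. Pads are 19 mm wide; open, the fingers measure 117 mm over their backs; the gripper's body (75 mm by 190 mm) begins 51 mm behind the grasp point.
Start: joints at [-1.201, 0.321, -0.07, 1.45, 0.023, 1.371, -0.057], TCP at [0.226, 0.609, 0.292] pointing down, gripper open.
Joint ranges: [-2.86, 2.86], [-0.3, 2.09], [-1.38, 1.24], [0.06, 2.45], [-1.56, 4.7], [0.09, 2.05], [-2.69, 2.69]. Speed limits (rad/s): [2.57, 2.57, 3.14, 3.14, 3.14, 3.14, 3.14].

### API

Orientations are given as a rotation vector (axis times angle).
In Python, from bench import get_state, get_image, get_calibration, close_job gives the robot as it stands.
- The arm moves only by the tool send_rows, never from a script. Its argument "rows" is a list of rows, each an object of numbers: "hand": the finger opening in mm, from 0 to 87; "x", "y", "z": the shift along the world's x, y, z in mm; "roll": the turn about the world's z in degrees. A call has 1 to 10 rows; each row shifts and turns the commanded pose from where the row before left it; what a row does not reach is not made up. A row lasts 1/10 s, in which the tool goes at most 50 mm and 8.59 degrees, less where a joint would pass 70% of its speed; a pose out of reach is approached as far as the arm can. A call is refused whole if a number of a shift passes 50 or a number of a turn 8.59, either way. A call with a gripper value outside its range is refused whole. The fingers move at their own pace and stop on an object; "force" is the grip in N (left out, the last holds). Time passes only in rows, so rows that do not move let the fingers close. It gives the time, the measured TCP pose, the force, the opening and the grip force at its end, in the units of the state.
- get_state(): the state, without advancing time (a new reading comes with each control period).
- get_image(name): name is "scene" or "top" or "wrist"; returns the picture (400x640x3 uint8, blue, green, red); there is no depth.
- get_calibration(name): a dict with "mtx" (3x3 intrinsics, pixels), "world_from_camera" (4x4, takes a point from camera to world coordinates). Camera axes: x right, y down, z forward; pixel columns grow to the right and rows downward; lengths in m; the calibration is good to about 2 mm. A picture is of the moment at which its call begins: read the wrist's pose just before it. get_calibration takes no time and is no camera call; for the wrist camera it gives the pose at the moment of the call.
- close_job(): hands the job in; it is judged then, once.
The state is a dict: "time": time; "joint_positions": joint angles; "qd": joint speeds; "joint_torque": joint torques, N m; "position": TCP position; "tool_rot": TCP orientation; "ft_force": force on the tool from outside, world axes, zero at the start; "torque": the same for the moment, N m; "grip_width": opening from 0.0 (shut) to 1.0 (fully open); "grip_force": force on a finger pad.
Only numpy, scipy, OpenCV 4.12 (cv2) and the standard library are available. Lean on these libraries where they do the work, as an engineer would, in place of code of your own. Each camera call takes 0.05 s, during which the arm holds its last target. There are 200 camera calls.

### The job

Pack the transport incubator for the road: draw its bolt right back, press the lid down so that the push latch lets it spring open, and set every small 40 mm culture dish from the warm zone gently down flat on the chamber's floor, in the bays between the ribs. Then push the lid shut and press it until the latch catches; take your hand off and check that it stays down (press again if it does not), and only then slide the bolt fully home so that a knock cannot spring the lid. Leave everything else on the bench where it is.

Things in the scene. Friction and masses are not known exactly. Their poses are not given: they have to be found in the camera images.
- incubator: Portable transport incubator, a white box standing fast on the bench, 332 mm along its x. Origin: at bench level under the chamber's centre; x runs along the row of bays and the bolt, y from the bolt side (-) to the hinge side (+), z up. It spans y = -133 to +79 mm; y below -78 mm is a control ledge, 68 mm high, that carries the bolt.
- chamber (a point): Centre of the chamber's floor, 50 mm above the bench. Chamber, open on top: 300 mm (x) by 118 mm (y) inside, 40 mm deep (rim 90 mm above the bench), end walls 16 mm and side walls 20 mm thick. Five ribs across the floor, 3 mm thick and 6 mm high, at incubator x = -100, -50, 0, 50 and 100 mm, part it into six bays (47 by 118 mm), centred at x = -125, -75, -25, 25, 75 and 125 mm.
- lid (a joint): Lid hinge angle, rad: 0 = shut and latched (as at the start), 1.75 = fully open at its stop, -0.066 = pressed to its lower stop. Push-push latch: every full press to the lower stop, then letting go, changes it over. From latched, the lid is freed and rises by itself to fully open in 2 to 3 s (hand clear!). From open, push it down to the lower stop, let go: it returns to 0 and stays.
- lid_press (a point): Centre of the grey ribbed press pad (70 x 26 mm) on the lid's top face, 136 mm from the hinge axis; moves with the lid. Press here, square to the lid: 4 to 8 N, 9 mm below latched. Under 5 mm does not change the latch over: a latched lid stays shut, an open one springs open again. Pushing the open lid down takes 3 to 8 N here, more when fast.
- lid_hinge (a point): Midpoint of the lid's hinge axis, which runs along the incubator's x at y = +74 mm, 101 mm above the bench. The free edge swings up and over towards the incubator's +y. Lid slab: 332 mm (x), 153 mm from axis to free edge, 16 mm thick; shut, underside 101 mm, top 117 mm above the bench. Fully open it leans 10 degrees past upright, its edge 252 mm above the bench.
- bolt (a joint): How far the steel slide bolt is home, m: 0 = drawn fully back, 0.040 = fully home (end stop). It slides along the incubator's x (home is +x), needs about 2 N and stays where left. It enters the lid's staple only with the lid resting latched. Above 0.004 its tip is in the staple's way: draw it fully back before the lid is to rise. Bolt home, the lid cannot rise nor be pressed down.
- bolt_knob (a point): Centre of the grip of the bolt's upright knob, 127 mm above the bench: a cylinder 14 mm across, from 115 to 139 mm above the bench. Home, it stands at incubator x = 0, y = -108 mm; drawn back, at x = -40 mm. Near it: the lid's edge (29 mm off to +y, 117 mm high) and the bolt guides (105 mm high; their near faces at incubator x = -55 and +11 mm).
- staple (a point): Centre of the hole in the lid's steel staple, which sticks out 42 mm from the lid's free edge at incubator x = +38 mm (14 mm wide); the 8 mm bolt rod, 98 mm above the bench, passes through it (3 mm clear above and below) into the keeper on the ledge. Shut, its top is 112 mm above the bench; with the lid open it points up, its end 296 mm above the bench.
- dish1_c (a point): Centre, half-way up, of a small round lidded culture dish: 40 mm across, 12 mm high, 18 g, clear with pink medium, lying flat; its z is up. It may be absent (None). All the small 40 mm dishes that are there are to be loaded.
- dish2_c (a point): Centre, half-way up, of a small round lidded culture dish: 40 mm across, 12 mm high, 18 g, clear with pink medium, lying flat; its z is up. It may be absent (None). All the small 40 mm dishes that are there are to be loaded.
- dish3_c (a point): Centre, half-way up, of a small round lidded culture dish: 40 mm across, 12 mm high, 18 g, clear with pink medium, lying flat; its z is up. It may be absent (None). All the small 40 mm dishes that are there are to be loaded.
- dish4_c (a point): Centre, half-way up, of a small round lidded culture dish: 40 mm across, 12 mm high, 18 g, clear with pink medium, lying flat; its z is up. It may be absent (None). All the small 40 mm dishes that are there are to be loaded.
- dish5_c (a point): Centre, half-way up, of a small round lidded culture dish: 40 mm across, 12 mm high, 18 g, clear with pink medium, lying flat; its z is up. It may be absent (None). All the small 40 mm dishes that are there are to be loaded.
- dish6_c (a point): Centre, half-way up, of a small round lidded culture dish: 40 mm across, 12 mm high, 18 g, clear with pink medium, lying flat; its z is up. It may be absent (None). All the small 40 mm dishes that are there are to be loaded.
- wide_dish: Bystander: a wider lidded dish, 60 mm across and 15 mm high; origin at its underside's centre. Not part of the load: it stays.
- well_plate: Bystander: a square clear four-well dish, 68 x 68 x 14 mm; origin at its underside's centre. It stays.
- marker: Bystander: a marker pen lying flat, 135 mm long, 14 mm thick, along its own x; origin near its middle, at bench level. It stays.
- media_bottle: Bystander: a small clear bottle with a white cap, 48 mm across, 105 mm high; origin at its underside's centre. It stays.
- oil_bottle: Bystander: an amber jar, 44 mm across, 85 mm high; origin at its underside's centre. It stays.
- pipettor: Bystander: a slim hand pipettor lying flat, about 230 mm long with its glass tip, 26 mm thick; origin near its middle, at bench level. It stays.
- waste_pot: Bystander: an open steel pot, 90 mm across, 85 mm high; origin at its underside's centre. It stays.
Mind the look-alikes: they are no part of the job. What is shaped like the part that bears dish5_c but yellow is not meant. Leave any orange look-alike of the part that bears dish2_c alone.

How it is judged:
By the outcome, as a careful person would: the job done as asked, in the order asked, and still so for the second after the job is handed in, with the robot touching nothing.
Of dish1, dish2, dish3, dish4, dish5, dish6 only 4 to 6 are there at a start; the rules pass over those that are not, and their reading is None.
At some moment in a run one of dish1, dish2, dish3, dish4, dish5, dish6 may be knocked a few centimetres aside while the robot is not near it.
It also fails if it takes over 210 s, if anything falls off the work surface, if the arm or the gripper's body presses on something with over 40 N, if the wrist force passes 120 N, or if a joint passes its speed limit or range.

## Working session

There is one attempt and no reset: what is moved stays moved. The work goes in short steps, Python scripts to look and compute and a tool call to move; the robot and the scene stay as the last step left them, time stands still between calls to the robot, and variables do not carry over. Pictures are saved under pics/ and viewed, at most 14 in all, crops included, and the job is handed in when it is done.

Besides the shell and the picture viewer there is one more tool, called after "Emit:" as a command line: name --argument value ..., lists and objects as JSON in quotes. send_rows: Moves the arm, as the interface text tells. Its arguments: {"type":"object","properties":{"rows":{"type":"array","items":{"type":"object","properties":{"hand":{"type":"number"},"x":{"type":"number"},"y":{"type":"number"},"z":{"type":"number"},"roll":{"type":"number"}}}},"force":{"type":"number"}},"required":["rows"]}

```bash
ls; mkdir -p pics; python3 - <<'E'
from bench import *
import cv2,numpy as np
s=get_state();print(s)
for n in("scene","top"):
    im=get_image(n);cv2.imwrite(f"pics/{n}0.png",im)
    c=get_calibration(n);print(n,np.round(c["mtx"],1).tolist(),np.round(c["world_from_camera"],3).tolist())
E
```

```text
pics
{'time': 0.0, 'joint_positions': array([-1.2008998 ,  0.32178416, -0.07008953,  1.45164005,  0.02256969,
        1.37075352, -0.0568936 ]), 'qd': array([ 1.24524872e-04, -9.99857925e-05, -1.53154380e-03,  3.22265352e-03,
       -8.10168072e-04, -1.36374103e-03,  2.57549481e-03]), 'joint_torque': array([ 1.11337145e-04, -4.91291070e+01, -4.03765664e-01, -3.12535071e+01,
       -6.38781628e-02,  4.37754253e-02,  1.75299974e-04]), 'position': array([0.22630944, 0.6089076 , 0.29120416]), 'tool_rot': array([-5.55841564e-01, -3.09176839e+00,  2.79614470e-03]), 'ft_force': array([-0.1030905 ,  1.52566156,  0.23165769]), 'torque': array([ 0.01255764, -0.00603303,  0.01835867]), 'grip_force': 0.0, 'grip_width': 1.0028696964573731}
scene [[496.0, 0.0, 322.8], [0.0, 496.0, 204.8], [0.0, 0.0, 1.0]] [[-0.76, 0.513, -0.399, 1.186], [0.65, 0.593, -0.475, 0.79], [-0.007, -0.62, -0.784, 1.339], [0.0, 0.0, 0.0, 1.0]]
top [[408.8, 0.0, 317.8], [0.0, 408.8, 197.6], [0.0, 0.0, 1.0]] [[0.018, -0.988, 0.151, 0.431], [-1.0, -0.016, 0.01, 0.03], [-0.007, -0.151, -0.989, 1.161], [0.0, 0.0, 0.0, 1.0]]
```

View pics/scene0.png

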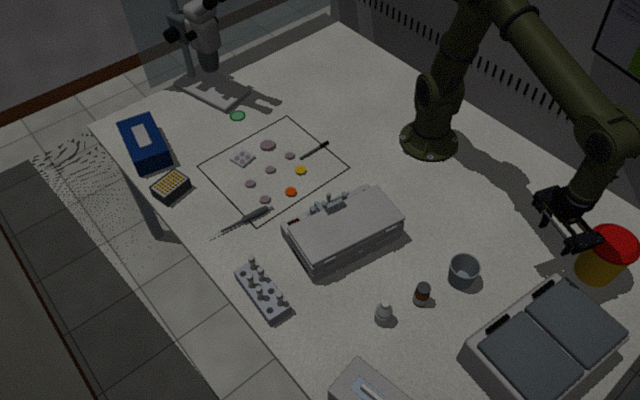

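View pics/top0.png

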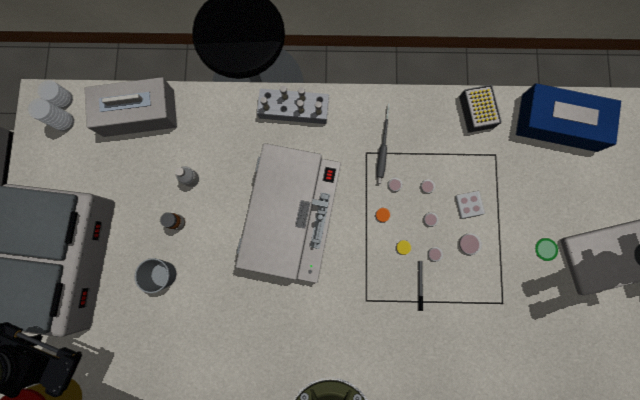

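The top view shows four small pink dishes at about (394,185), (427,187), (430,220) and (434,255). The look-alikes are orange (382,215), yellow (403,247), the wide dish (469,244), the well plate (470,205) and a green ring (546,249). The incubator sits around (290,213) with its bolt side facing right. I'll check this choice in one close crop.

```bash
cat > h.py <<'E'
from bench import *
import cv2,numpy as np
def ray(n,u,v,z,c=None):
    c=c or get_calibration(n);K=np.array(c["mtx"]);T=np.array(c["world_from_camera"])
    d=T[:3,:3]@np.linalg.solve(K,[u,v,1]);o=T[:3,3]
    return o+d*(z-o[2])/d[2]
def proj(n,p,c=None):
    c=c or get_calibration(n);K=np.array(c["mtx"]);T=np.array(c["world_from_camera"])
    q=K@(T[:3,:3].T@(np.array(p)-T[:3,3]));return q[:2]/q[2]
E
python3 - <<'E'
from h import *
im=cv2.imread("pics/top0.png")
hsv=cv2.cvtColor(im,cv2.COLOR_BGR2HSV)
m=np.zeros(im.shape[:2],np.uint8);m[155:300,368:498]=1
for nm,lo,hi in(("pink",(150,35,60),(180,255,255)),("pinklow",(0,35,60),(6,255,255)),("orange",(7,150,60),(18,255,255)),("yellow",(20,150,60),(35,255,255))):
    k=cv2.inRange(hsv,lo,hi)*m
    n,_,st,ce=cv2.connectedComponentsWithStats(k)
    for i in range(1,n):
        if st[i,4]>20:
            p=ray("top",*ce[i],0.010);q=ray("top",ce[i][0]+1,ce[i][1],.01);print(nm,st[i].tolist(),ce[i].round(1),p.round(4),"diam mm",2e3*np.sqrt(st[i,4]/np.pi)*abs(p[1]-q[1]))
cr=cv2.resize(im[130:310,225:505],None,fx=2.85,fy=2.85,interpolation=cv2.INTER_CUBIC)
cv2.imwrite("pics/crop1.png",np.clip(cr*1.3,0,255).astype(np.uint8))
E
```

```text
pink [390, 180, 10, 10, 77] [394.5 184.4] [ 0.6479 -0.1766  0.01  ] diam mm 28.258305270091178
pink [423, 182, 10, 10, 69] [427.3 186.1] [ 0.6445 -0.2701  0.01  ] diam mm 26.701136393474215
pink [462, 198, 5, 5, 21] [464. 200.] [ 0.6061 -0.3731  0.01  ] diam mm 14.634849112117521
pink [474, 206, 5, 5, 21] [476. 208.] [ 0.5838 -0.4061  0.01  ] diam mm 14.585200831156921
pink [464, 208, 5, 5, 21] [466.2 209.9] [ 0.578  -0.3782  0.01  ] diam mm 14.580347860193125
pink [426, 214, 10, 11, 79] [430.4 219.3] [ 0.5494 -0.2767  0.01  ] diam mm 28.217083339816764
pink [460, 235, 19, 18, 236] [468.9 243.9] [ 0.4824 -0.3824  0.01  ] diam mm 48.26610163742781
pink [430, 249, 10, 11, 82] [434.5 253.9] [ 0.453  -0.2857  0.01  ] diam mm 28.38176458122617
orange [376, 208, 14, 14, 149] [382.5 214.5] [ 0.5607 -0.1418  0.01  ] diam mm 38.88749270030469
yellow [397, 241, 14, 14, 151] [403.3 247.2] [ 0.47   -0.1993  0.01  ] diam mm 38.65140284283735
```

View pics/crop1.png

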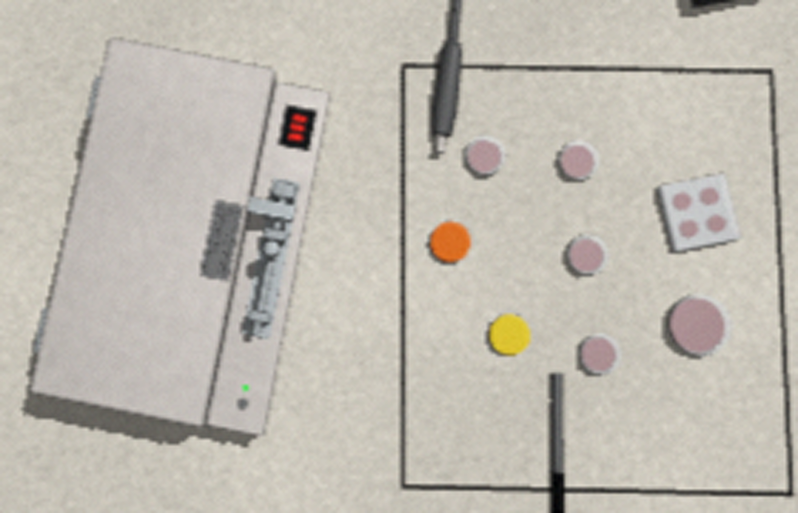

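The crop confirms four small pink dishes, at crop pixels (484,157), (577,160), (585,255) and (598,354). The lid's corners are at (112,38), (275,70), (205,425) and (32,392), the pad is at (221,240) and the knob's top is at (271,247). Next I'll work out the incubator's pose.

```bash
python3 - <<'E'
from h import *
f=lambda a,b:(225+(a+.5)/2.85-.5,130+(b+.5)/2.85-.5)
W=np.array([ray("top",*f(*p),.117)[:2] for p in((112,38),(275,70),(205,425),(32,392))])
print(W.round(4), [np.linalg.norm(W[i]-W[(i+1)%4]).round(4) for i in range(4)])
ax=(W[0]-W[3])+(W[1]-W[2]);th=np.arctan2(ax[1],ax[0]);c,s=np.cos(th),np.sin(th);R=np.array([[c,-s],[s,c]])
print("th",np.degrees(th))
L=np.array([[.166,.074],[.166,-.079],[-.166,-.079],[-.166,.074]])
t=(W-L@R.T).mean(0);print("t",t)
print("resid mm",(W-L@R.T-t)@R*1e3)
for n,p,z in(("pad",(221,240),.117),("knob",(271,247),.139),("ledge+x",(328,93),.068),("ledge-x",(264,434),.068)):
    w=ray("top",*f(*p),z)[:2];print(n,w,((w-t)@R*1e3).round(1))
for d,n in(((0.,-.108),"knob home"),((-.04,-.108),"knob back"),((0,-.062),"pad"),((-.125,0),"b1"),((-.075,0),"b2"),((-.025,0),"b3"),((.025,0),'b4'),((.075,0),'b5'),((.125,0),'b6')):
    p=R@d+t;print(n,p.round(4),np.hypot(*p).round(3))
s=get_state();from scipy.spatial.transform import Rotation as Ro
M=Ro.from_rotvec(s["tool_rot"]).as_matrix();print(M.round(3)); print("yaw of tool y",np.degrees(np.arctan2(M[1,1],M[0,1])))
E
```

```text
[[0.7333 0.1855]
 [0.7052 0.034 ]
 [0.383  0.0904]
 [0.4089 0.2442]] [np.float64(0.154), np.float64(0.3271), np.float64(0.156), np.float64(0.3296)]
th -10.093841384932013
t [0.558014   0.14098801]
resid mm [[-1.25510671  0.51637217]
 [-2.38975942 -0.51637217]
 [ 2.5430806  -1.49741717]
 [ 1.10178553  1.49741717]]
pad [0.54688572 0.08011603] [ -0.3 -61.9]
knob [0.53897577 0.03485618] [-1.000e-01 -1.078e+02]
ledge+x [ 0.69610059 -0.01710815] [ 163.7 -131.4]
ledge-x [0.37357905 0.03870186] [-163.7 -133. ]
knob home [0.5391 0.0347] 0.54
knob back [0.4997 0.0417] 0.501
pad [0.5471 0.0799] 0.553
b1 [0.4349 0.1629] 0.464
b2 [0.4842 0.1541] 0.508
b3 [0.5334 0.1454] 0.553
b4 [0.5826 0.1366] 0.598
b5 [0.6319 0.1278] 0.645
b6 [0.6811 0.1191] 0.691
[[-0.937  0.348 -0.   ]
 [ 0.348  0.937 -0.002]
 [-0.    -0.002 -1.   ]]
yaw of tool y 69.61912918956087
```

Geometry checks out: the pad and knob land within 1 mm of where the model puts them. The incubator's yaw is -10.1° with its origin at (0.558, 0.141). I'll use one hand orientation throughout, with the fingers closing along the incubator's x, which means a roll of about -80°. First I'll travel to the knob.

Emit:
send_rows --rows '[{"x": 20,"y": -37,"roll": -8},{"x": 20,"y": -37,"roll": -8},{"x": 20,"y": -37,"roll": -8},{"x": 20,"y": -37,"roll": -8},{"x": 20,"y": -37,"roll": -8},{"x": 20,"y": -37,"roll": -8},{"x": 20,"y": -37,"roll": -8},{"x": 20,"y": -37,"roll": -8},{"x": 20,"y": -37,"roll": -8},{"x": 20,"y": -37,"roll": -8}]' --force 15

```text
schema error: expected keys hand, x, y, z, roll
```

Emit:
send_rows --rows '[{"x": 22,"y": -41,"hand": 50},{"x": 22,"y": -41},{"x": 23,"y": -41},{"x": 23,"y": -41},{"x": 23,"y": -40},{}]'

```text
schema error: expected keys hand, x, y, z, roll
```

Emit:
send_rows --rows '[{"hand": 50,"x": 20,"y": -37,"z": 0,"roll": -8},{"hand": 50,"x": 20,"y": -37,"z": 0,"roll": -8},{"hand": 50,"x": 20,"y": -37,"z": 0,"roll": -8},{"hand": 50,"x": 20,"y": -37,"z": 0,"roll": -8},{"hand": 50,"x": 20,"y": -37,"z": 0,"roll": -8},{"hand": 50,"x": 20,"y": -37,"z": 0,"roll": -8},{"hand": 50,"x": 20,"y": -37,"z": 0,"roll": -8},{"hand": 50,"x": 20,"y": -37,"z": 0,"roll": -8},{"hand": 50,"x": 20,"y": -37,"z": 0,"roll": -8},{"hand": 50,"x": 20,"y": -37,"z": 0,"roll": -8}]' --force 15

```text
time: 1.1
position: [0.4268, 0.2375, 0.292]
tool_rot: [-2.419, -2.004, 0.0]
ft_force: [1.1, 0.8, 1.1]
grip_width: 0.576
grip_force: 0.0
```

Emit:
send_rows --rows '[{"hand": 50,"x": 22,"y": -41,"z": 0,"roll": 0},{"hand": 50,"x": 22,"y": -41,"z": 0,"roll": 0},{"hand": 50,"x": 23,"y": -41,"z": 0,"roll": 0},{"hand": 50,"x": 23,"y": -41,"z": 0,"roll": 0},{"hand": 50,"x": 23,"y": -40,"z": 0,"roll": 0},{"hand": 50,"x": 0,"y": 0,"z": 0,"roll": 0},{"hand": 50,"x": 0,"y": 0,"z": 0,"roll": 0}]'

```text
time: 1.8
position: [0.5394, 0.0341, 0.2918]
tool_rot: [-2.416, -2.007, 0.002]
ft_force: [0.8, -0.1, -1.1]
grip_width: 0.574
grip_force: 0.0
```

Emit:
send_rows --rows '[{"hand": 50,"x": 0,"y": 0,"z": -30,"roll": 0.5},{"hand": 50,"x": 0,"y": 0,"z": -30,"roll": 0},{"hand": 50,"x": 0,"y": 0,"z": -25,"roll": 0},{"hand": 50,"x": 0,"y": 0,"z": -15,"roll": 0},{"hand": 50,"x": 0,"y": 0,"z": 0,"roll": 0}]'

```text
time: 2.3
position: [0.5377, 0.0366, 0.1901]
tool_rot: [-2.401, -2.023, 0.006]
ft_force: [-1.1, -0.8, -0.3]
grip_width: 0.573
grip_force: 0.0
```

```bash
python3 - <<'E'
from h import *
im=get_image("wrist");cv2.imwrite("pics/w1.png",np.clip(im*1.3,0,255).astype(np.uint8));c=get_calibration("wrist")
print(proj("wrist",(.5391,.0347,.139),c),np.round(c["world_from_camera"],3).tolist())
E
```

```text
[320.86826835 270.7462538 ] [[0.985, -0.164, -0.047, 0.552], [-0.171, -0.95, -0.261, 0.109], [-0.002, 0.265, -0.964, 0.283], [0.0, 0.0, 0.0, 1.0]]
```

View pics/w1.png

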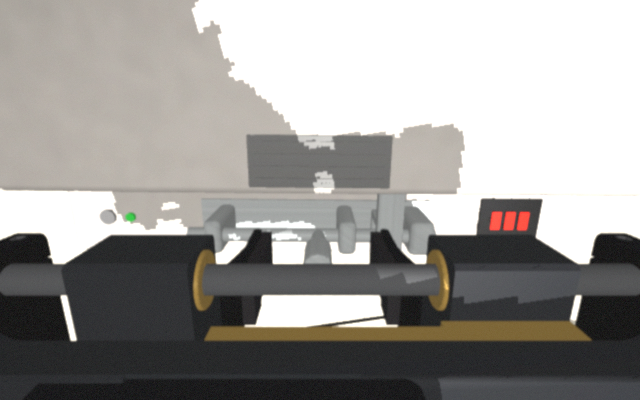

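The knob stands centred between the fingers at (318,255), the pad is at (320,160) and the staple at (390,210). I'll grip the knob and draw the bolt back.

Emit:
send_rows --rows '[{"hand": 0,"x": 0.5,"y": -1,"z": 0,"roll": 0},{"hand": 0,"x": 0,"y": 0,"z": 0,"roll": 0},{"hand": 0,"x": 0,"y": 0,"z": 0,"roll": 0},{"hand": 0,"x": 0,"y": 0,"z": 0,"roll": 0},{"hand": 0,"x": -8,"y": 1.4,"z": 0,"roll": 0},{"hand": 0,"x": -10,"y": 1.8,"z": 0,"roll": 0},{"hand": 0,"x": -10,"y": 1.8,"z": 0,"roll": 0},{"hand": 0,"x": -8,"y": 1.4,"z": 0,"roll": 0},{"hand": 0,"x": -4,"y": 0.7,"z": 0,"roll": 0},{"hand": 0,"x": 0,"y": 0,"z": 0,"roll": 0}]'

```text
time: 3.35
position: [0.4989, 0.0416, 0.1926]
tool_rot: [-2.403, -2.022, 0.001]
ft_force: [-1.3, -1.4, 4.8]
grip_width: 0.151
grip_force: 15.0
```

Emit:
send_rows --rows '[{"hand": 0,"x": -2,"y": 0.4,"z": 0,"roll": 0},{"hand": 0,"x": -2,"y": 0.3,"z": 0,"roll": 0},{"hand": 0,"x": 0,"y": 0,"z": 0,"roll": 0}]'

```text
time: 3.65
position: [0.4964, 0.042, 0.1926]
tool_rot: [2.404, 2.021, 0.001]
ft_force: [2.2, -0.9, 4.3]
grip_width: 0.156
grip_force: 15.0
```

Emit:
send_rows --rows '[{"hand": 0,"x": -2,"y": 0.4,"z": 0,"roll": 0},{"hand": 0,"x": -2,"y": 0.3,"z": 0,"roll": 0},{"hand": 0,"x": 0,"y": 0,"z": 0,"roll": 0}]'

```text
time: 3.95
position: [0.4957, 0.0421, 0.1927]
tool_rot: [2.4, 2.016, 0.011]
ft_force: [12.8, -2.0, -6.3]
grip_width: 0.155
grip_force: 15.0
```

The end stop can be felt at 12.8 N, so the bolt is drawn. I'll release it and move above the press pad with the fingers closed.

Emit:
send_rows --rows '[{"hand": 40,"x": 2,"y": 0,"z": 0,"roll": 0},{"hand": 40,"x": 0,"y": 0,"z": 0,"roll": 0},{"hand": 40,"x": 0,"y": 0,"z": 30,"roll": 0},{"hand": 0,"x": 25,"y": 19,"z": 15,"roll": 0},{"hand": 0,"x": 26,"y": 18,"z": 0,"roll": 0},{"hand": 0,"x": 0,"y": 0,"z": -25,"roll": 0},{"hand": 0,"x": 0,"y": 0,"z": -10,"roll": 0},{"hand": 0,"x": 0,"y": 0,"z": 0,"roll": 0}]'

```text
time: 4.75
position: [0.5425, 0.0794, 0.1996]
tool_rot: [-2.403, -2.02, 0.01]
ft_force: [0.1, -0.6, 0.7]
grip_width: 0.063
grip_force: 0.0
```

```bash
python3 - <<'E'
from h import *
im=get_image("top");g=cv2.cvtColor(im,cv2.COLOR_BGR2GRAY)
s=get_state();print(s["position"],s["joint_positions"].round(3),s["ft_force"],s["grip_width"])
E
```

```text
[0.5434496  0.07927874 0.20103422] [-0.648  0.184  0.506  1.833 -0.097  1.152 -0.283] [-0.24707258  0.385458    0.28362856] 0.03763148320556232
```

Emit:
send_rows --rows '[{"hand": 0,"x": 3,"y": 0,"z": -10,"roll": 0},{"hand": 0,"x": 0,"y": 0,"z": -5,"roll": 0},{"hand": 0,"x": 0,"y": 0,"z": -4,"roll": 0},{"hand": 0,"x": 0,"y": 0,"z": -4,"roll": 0},{"hand": 0,"x": 0,"y": 0,"z": -2,"roll": 0},{"hand": 0,"x": 0,"y": 0,"z": 0,"roll": 0}]'

```text
time: 5.4
position: [0.5481, 0.0789, 0.1783]
tool_rot: [2.405, 2.021, -0.0]
ft_force: [-2.6, -2.3, 8.3]
grip_width: 0.007
grip_force: 3.8
```

Emit:
send_rows --rows '[{"hand": 0,"x": 0,"y": 0,"z": -1.5,"roll": 0},{"hand": 0,"x": 0,"y": 0,"z": -1,"roll": 0},{"hand": 0,"x": 0,"y": 0,"z": 0,"roll": 0}]'

```text
time: 5.7
position: [0.5481, 0.0788, 0.1776]
tool_rot: [-2.405, -2.021, -0.0]
ft_force: [-8.5, -3.7, 17.6]
grip_width: 0.008
grip_force: 9.5
```

Emit:
send_rows --rows '[{"hand": 0,"x": 0,"y": 0,"z": 48,"roll": 0},{"hand": 0,"x": 0,"y": -30,"z": 38,"roll": 0},{"hand": 0,"x": 0,"y": -42,"z": 25,"roll": 0},{"hand": 60,"x": 0,"y": -48,"z": 0,"roll": 0},{"hand": 60,"x": 0,"y": -48,"z": 0,"roll": 0},{"hand": 60,"x": 0,"y": -48,"z": 0,"roll": 0},{"hand": 60,"x": 0,"y": -48,"z": 0,"roll": 0},{"hand": 60,"x": 0,"y": -40,"z": 0,"roll": 0},{"hand": 60,"x": 0,"y": 0,"z": 0,"roll": 0}]' --force 8

```text
time: 6.6
position: [0.5458, -0.2317, 0.286]
tool_rot: [2.413, 2.007, -0.004]
ft_force: [-0.8, -0.1, 0.1]
grip_width: 0.471
grip_force: 0.0
```

```bash
cat >> h.py <<'E'
def dishes(im,box=(155,300,368,498)):
    hsv=cv2.cvtColor(im,cv2.COLOR_BGR2HSV);m=np.zeros(im.shape[:2],np.uint8);m[box[0]:box[1],box[2]:box[3]]=1
    k=cv2.inRange(hsv,(150,35,60),(180,255,255))*m
    n,_,st,ce=cv2.connectedComponentsWithStats(k)
    return [(ray("top",*ce[i],.010).round(4).tolist()[:2],int(st[i,4])) for i in range(1,n) if st[i,4]>10]
E
python3 - <<'E'
from h import *
im=get_image("top");cv2.imwrite("pics/t2.png",im);print(dishes(im))
im=get_image("wrist");cv2.imwrite("pics/w2.png",im)
s=get_state();print(s["position"],s["time"],s["ft_force"])
hsv=cv2.cvtColor(im,cv2.COLOR_BGR2HSV);k=cv2.inRange(hsv,(150,25,60),(180,255,255));n,_,st,ce=cv2.connectedComponentsWithStats(k)
for i in range(1,n):
    if st[i,4]>200: print(st[i],ce[i],ray("wrist",*ce[i],.010))
cv2.imwrite("pics/c2.png",np.vstack([im,cv2.resize(cv2.imread("pics/t2.png")[60:310],(640,250))])[:600])
E
```

```text
[([0.6472, -0.1776], 65), ([0.6447, -0.2688], 65), ([0.4537, -0.2862], 81)]
[ 0.54759205 -0.22502666  0.2854574 ] 6.7 [0.15824477 0.42104703 0.41309344]
```

View pics/c2.png

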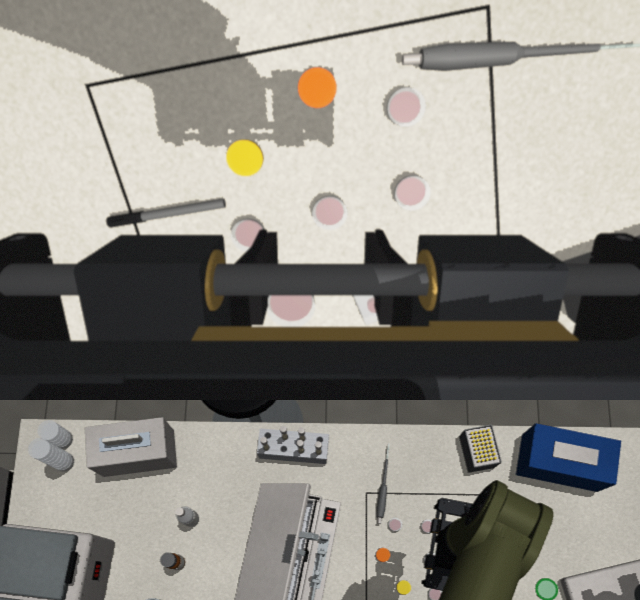

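The wrist view shows the four dishes at (404,105), (411,190), (328,208) and (246,232), with orange at (317,87) and yellow at (245,157). The lid is rising. I'll cross-check the top-camera positions against the wrist view.

```bash
python3 - <<'E'
from h import *
for p in((404,105),(411,190),(328,208)): print(ray("wrist",*p,.012).round(4))
im=cv2.imread("pics/w2.png");hsv=cv2.cvtColor(im,cv2.COLOR_BGR2HSV)
for p in((404,105),(411,190),(328,208),(246,225)):print(hsv[p[1],p[0]])
k=cv2.inRange(hsv,(150,15,60),(180,255,255));k[235:]=0;n,_,st,ce=cv2.connectedComponentsWithStats(k)
for i in range(1,n):
    if st[i,4]>100: print(st[i],ce[i],ray("wrist",*ce[i],.011).round(4))
E
```

```text
[ 0.6455 -0.1691  0.012 ]
[ 0.643  -0.2606  0.012 ]
[ 0.5493 -0.2651  0.012 ]
[  1  38 213]
[  2  37 216]
[  0  39 210]
[  0  40 200]
```

```bash
cat >> h.py <<'E'
def wd(im,c,z=.012,ymax=400):
    hsv=cv2.cvtColor(im,cv2.COLOR_BGR2HSV)
    k=cv2.inRange(hsv,(0,22,120),(6,90,255))|cv2.inRange(hsv,(160,22,120),(180,90,255));k[ymax:]=0
    k=cv2.morphologyEx(k,cv2.MORPH_OPEN,np.ones((3,3)))
    n,_,st,ce=cv2.connectedComponentsWithStats(k)
    return [(ce[i].round(1).tolist(),st[i,2:].tolist(),ray("wrist",*ce[i],z,c).round(4).tolist()[:2]) for i in range(1,n) if st[i,4]>150]
E
python3 - <<'E'
from h import *
c=get_calibration("wrist");im=get_image("wrist");c2=get_calibration("wrist")
print(get_state()["position"].round(4),np.abs(np.array(c["world_from_camera"])-c2["world_from_camera"]).max())
for r in wd(im,c):print(r)
E
```

```text
[ 0.5481 -0.2233  0.2854] 0.0029033850100216863
([404.2, 110.4], [31, 30, 741], [0.6451, -0.1744])
([409.9, 194.3], [29, 28, 625], [0.6413, -0.2653])
([328.7, 213.9], [28, 27, 603], [0.5489, -0.2721])
([245.1, 233.2], [24, 26, 381], [0.4509, -0.2782])
([290.1, 307.2], [41, 28, 1004], [0.4825, -0.3815])
([373.0, 307.8], [13, 15, 160], [0.5817, -0.4])
```

Emit:
send_rows --rows '[{"hand": 60,"x": 0,"y": -25,"z": -35,"roll": 0},{"hand": 60,"x": 0,"y": -25,"z": -35,"roll": 0},{"hand": 60,"x": 0,"y": 0,"z": -48,"roll": 0},{"hand": 60,"x": 0,"y": 0,"z": -45,"roll": 0},{"hand": 60,"x": 0,"y": 0,"z": -25,"roll": 0},{"hand": 60,"x": 0,"y": 0,"z": -10,"roll": 0},{"hand": 60,"x": 0,"y": 0,"z": 0,"roll": 0},{"hand": 60,"x": 0,"y": 0,"z": 0,"roll": 0}]'

```text
time: 7.55
position: [0.5493, -0.2738, 0.0893]
tool_rot: [2.402, 2.022, 0.002]
ft_force: [-0.4, -0.6, 0.5]
grip_width: 0.689
grip_force: 0.0
```

```bash
python3 - <<'E'
from h import *
c=get_calibration("wrist");im=get_image("wrist")
print(get_state()["position"].round(4));cv2.imwrite("pics/w3.png",im)
for r in wd(im,c):print(r)
E
```

```text
[ 0.5494 -0.2742  0.0898]
([486.7, 22.6], [73, 52, 3145], [0.6422, -0.1795])
([488.7, 202.8], [63, 58, 2773], [0.6395, -0.2648])
([318.8, 240.5], [57, 50, 2362], [0.5496, -0.2704])
```

View pics/w3.png

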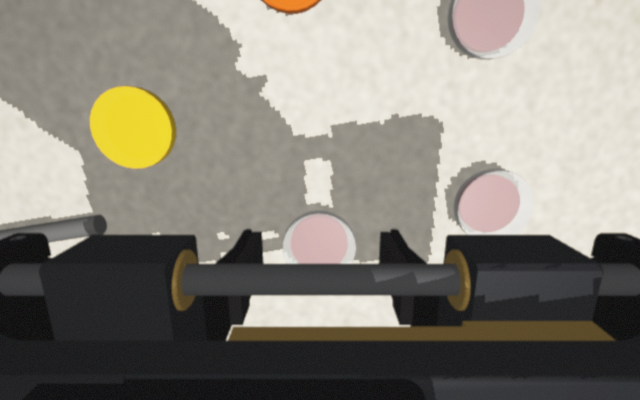

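The dish sits centred between the fingers at (319,240). I'll lower onto it and grip gently.

Emit:
send_rows --rows '[{"hand": 60,"x": 0,"y": 0,"z": -8,"roll": 0},{"hand": 60,"x": 0,"y": 0,"z": -4,"roll": 0},{"hand": 60,"x": 0,"y": 0,"z": 0,"roll": 0},{"hand": 30,"x": 0,"y": 0,"z": 0,"roll": 0},{"hand": 30,"x": 0,"y": 0,"z": 0,"roll": 0},{"hand": 30,"x": 0,"y": 0,"z": 0,"roll": 0},{"hand": 30,"x": 0,"y": 0,"z": 0,"roll": 0}]'

```text
time: 8.3
position: [0.548, -0.2743, 0.0759]
tool_rot: [2.404, 2.022, 0.0]
ft_force: [-0.3, 0.2, 0.3]
grip_width: 0.451
grip_force: 8.0
```

Emit:
send_rows --rows '[{"hand": 46,"x": 0,"y": 0,"z": 2,"roll": 0},{"hand": 46,"x": 0,"y": 0,"z": 0,"roll": 0},{"hand": 30,"x": 0,"y": 0,"z": 0,"roll": 0},{"hand": 30,"x": 0,"y": 0,"z": 0,"roll": 0},{"hand": 30,"x": 0,"y": 0,"z": 0,"roll": 0}]'

```text
time: 8.8
position: [0.548, -0.2742, 0.0778]
tool_rot: [2.404, 2.022, 0.0]
ft_force: [-0.3, -0.2, 0.8]
grip_width: 0.452
grip_force: 8.0
```

Emit:
send_rows --rows '[{"hand": 30,"x": 0,"y": 0,"z": 15,"roll": 0},{"hand": 30,"x": 0,"y": 0,"z": 40,"roll": 0},{"hand": 30,"x": 0,"y": 15,"z": 45,"roll": 0},{"hand": 30,"x": 0,"y": 45,"z": 0,"roll": 0},{"hand": 30,"x": 0,"y": 0,"z": 0,"roll": 0}]'

```text
time: 9.3
position: [0.5502, -0.2077, 0.1799]
tool_rot: [-2.396, -2.03, -0.009]
ft_force: [0.6, 1.8, -1.6]
grip_width: 0.452
grip_force: 8.0
```

Emit:
send_rows --rows '[{"hand": 30,"x": -2,"y": 20,"z": 35,"roll": 0},{"hand": 30,"x": -2,"y": 25,"z": 35,"roll": 0},{"hand": 30,"x": -2,"y": 44,"z": 0,"roll": 0},{"hand": 30,"x": -3,"y": 44,"z": 0,"roll": 0},{"hand": 30,"x": -3,"y": 44,"z": 0,"roll": 0},{"hand": 30,"x": -3,"y": 44,"z": 0,"roll": 0},{"hand": 30,"x": 0,"y": 44,"z": 0,"roll": 0},{"hand": 30,"x": 0,"y": 0,"z": 0,"roll": 0},{"hand": 30,"x": 0,"y": 0,"z": 0,"roll": 0},{"hand": 30,"x": 0,"y": 0,"z": 0,"roll": 0}]'

```text
time: 10.3
position: [0.533, 0.0493, 0.2482]
tool_rot: [2.406, 2.019, -0.0]
ft_force: [-0.0, -0.2, 0.0]
grip_width: 0.449
grip_force: 8.0
```

```bash
python3 - <<'E'
from h import *
c=get_calibration("wrist");im=get_image("wrist");s=get_state();print(s["position"].round(4),s["ft_force"],s["grip_width"])
T=get_image("top");print(dishes(T))
th=np.radians(-10.1);R=np.array([[np.cos(th),-np.sin(th)],[np.sin(th),np.cos(th)]]);t=np.array([.558,.141])
for x in(-.1,-.05,0,.05,.1):
  a,b=[tuple(map(int,proj("wrist",[*(R@(x,y)+t),.056],c))) for y in(-.059,.059)]
  cv2.line(im,a,b,(0,0,255),1)
im=np.clip(im*.8,0,255).astype(np.uint8)
cv2.imwrite("pics/w4.png",np.vstack([im,T[130:310,150:470][:, :].repeat(1,0) if 0 else cv2.resize(T[130:310,200:500],(640,200),interpolation=cv2.INTER_AREA)]))
E
```

```text
[0.533  0.0489 0.2481] [ 0.64954449  0.51651256 -0.66827695] 0.4499210333141617
[([0.6476, -0.1771], 72), ([0.6447, -0.2703], 73), ([0.6112, -0.401], 19), ([0.6053, -0.3734], 18), ([0.5831, -0.4064], 17), ([0.5779, -0.3794], 17), ([0.4825, -0.3828], 244), ([0.4535, -0.286], 82)]
```

View pics/w4.png

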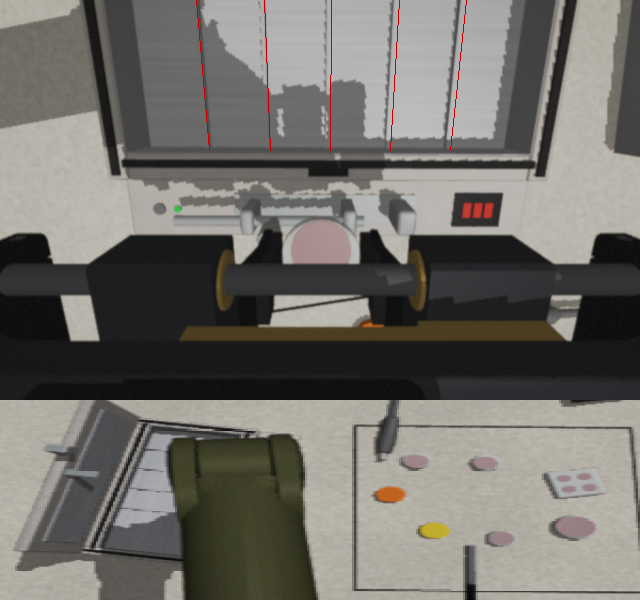

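The lid is open and the dish is held flat at (320,240). I'll zoom in on the ribs to check that my predicted lines are registered.

```bash
python3 - <<'E'
from h import *
c=get_calibration("wrist");im=get_image("wrist");cv2.imwrite("pics/w5.png",im)
th=np.radians(-10.1);R=np.array([[np.cos(th),-np.sin(th)],[np.sin(th),np.cos(th)]]);t=np.array([.558,.141])
for x in(-.15,-.1,-.05,0,.05,.1,.15):
  for y in (-.03,):
    for dx in(-.0015,.0015):
      p=proj("wrist",[*(R@(x+dx,y)+t),.056],c);print(x,p.round(1),end=" ")
im[113:118]=im[113:118]//2
for x in(-.1,-.05,0,.05,.1):
  p=proj("wrist",[*(R@(x,-.03)+t),.056],c).astype(int);cv2.line(im,(p[0],p[1]-2),(p[0],p[1]+2),(0,0,255),1);
cr=cv2.resize(im[30:160,170:490],None,fx=2.5,fy=2.5,interpolation=cv2.INTER_CUBIC);cv2.imwrite("pics/w5c.png",np.clip(cr*.85,0,255).astype(np.uint8))
E
```

```text
-0.15 [142.9 114.4] -0.15 [146.6 114.4] -0.1 [204.8 114.4] -0.1 [208.5 114.4] -0.05 [266.7 114.4] -0.05 [270.4 114.4] 0 [328.5 114.4] 0 [332.2 114.4] 0.05 [390.4 114.4] 0.05 [394.1 114.4] 0.1 [452.2 114.4] 0.1 [455.9 114.4] 0.15 [514.1 114.5] 0.15 [517.8 114.5]
```

View pics/w5c.png

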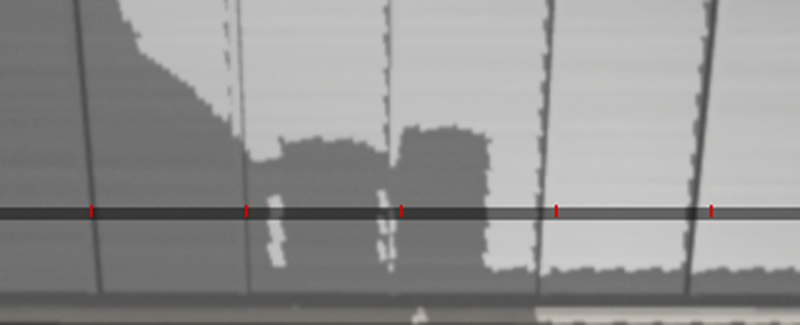

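Emit:
send_rows --rows '[{"hand": 30,"x": -1,"y": 40,"z": 0,"roll": 0},{"hand": 30,"x": 0,"y": 35,"z": 0,"roll": 0},{"hand": 30,"x": 0,"y": 17,"z": -20,"roll": 0},{"hand": 30,"x": 0,"y": 0,"z": -35,"roll": 0},{"hand": 30,"x": 0,"y": 0,"z": -30,"roll": 0},{"hand": 30,"x": 0,"y": 0,"z": -15,"roll": 0},{"hand": 30,"x": 0,"y": 0,"z": 0,"roll": 0},{"hand": 30,"x": 0,"y": 0,"z": 0,"roll": 0}]'

```text
time: 11.25
position: [0.5327, 0.1423, 0.1487]
tool_rot: [2.405, 2.02, 0.002]
ft_force: [0.6, -0.2, -0.1]
grip_width: 0.45
grip_force: 8.0
```

```bash
python3 - <<'E'
from h import *
c=get_calibration("wrist");im=get_image("wrist");s=get_state();print(s["position"].round(4),s["ft_force"].round(1),s["grip_width"])
p=s["position"];print(proj("wrist",[p[0],p[1],p[2]-.072],c),proj("wrist",[p[0],p[1],.056],c))
cv2.imwrite("pics/w6.png",np.clip(im*.85,0,255).astype(np.uint8))
E
```

```text
[0.5331 0.1426 0.1493] [ 1.  -0.6  0.5] 0.4501316083841689
[320.13296039 250.5083963 ] [320.14343008 235.14825587]
```

View pics/w6.png

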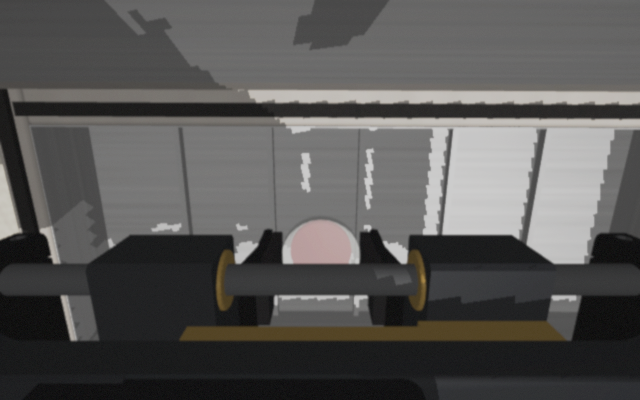

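Rib edges are at columns 275 and 358, so the bay's middle is about 317, while the dish sits at 320. It needs to go about 2 mm towards -x. I'll correct and lower it.

Emit:
send_rows --rows '[{"hand": 30,"x": -2,"y": 0.3,"z": -5,"roll": 0},{"hand": 30,"x": 0,"y": 0,"z": -8,"roll": 0},{"hand": 30,"x": 0,"y": 0,"z": -4,"roll": 0},{"hand": 30,"x": 0,"y": 0,"z": -2,"roll": 0},{"hand": 30,"x": 0,"y": 0,"z": 0,"roll": 0},{"hand": 30,"x": 0,"y": 0,"z": 0,"roll": 0}]'

```text
time: 11.9
position: [0.53, 0.1431, 0.1288]
tool_rot: [2.404, 2.022, 0.0]
ft_force: [-0.0, 0.3, -0.3]
grip_width: 0.453
grip_force: 8.0
```

Emit:
send_rows --rows '[{"hand": 30,"x": 0,"y": 0,"z": -1,"roll": 0},{"hand": 30,"x": 0,"y": 0,"z": 0,"roll": 0},{"hand": 30,"x": 0,"y": 0,"z": 0,"roll": 0}]'

```text
time: 12.2
position: [0.53, 0.1431, 0.1278]
tool_rot: [2.405, 2.022, 0.0]
ft_force: [-0.5, -0.4, -0.2]
grip_width: 0.454
grip_force: 8.0
```

Emit:
send_rows --rows '[{"hand": 41,"x": 0,"y": 0,"z": -0.5,"roll": 0},{"hand": 45,"x": 0,"y": 0,"z": 0,"roll": 0},{"hand": 45,"x": 0,"y": 0,"z": 0,"roll": 0},{"hand": 45,"x": 0,"y": 0,"z": 15,"roll": 0},{"hand": 45,"x": 0,"y": 0,"z": 30,"roll": 0},{"hand": 45,"x": 0,"y": -20,"z": 40,"roll": 0},{"hand": 45,"x": 0,"y": -40,"z": 20,"roll": 0},{"hand": 45,"x": 0,"y": -33,"z": 15,"roll": 0},{"hand": 45,"x": 0,"y": 0,"z": 0,"roll": 0}]'

```text
time: 13.1
position: [0.5316, 0.0439, 0.2515]
tool_rot: [2.41, 2.009, 0.008]
ft_force: [0.2, 0.4, 0.0]
grip_width: 0.519
grip_force: 0.0
```

```bash
python3 - <<'E'
from h import *
c=get_calibration("wrist");im=get_image("wrist");s=get_state();print(s["position"].round(4),s["ft_force"].round(1),s["grip_width"])
T=get_image("top");print(dishes(T)[:6])
cv2.imwrite("pics/w7.png",np.clip(im*.85,0,255).astype(np.uint8))
for r in wd(im,c,.062):print(r)
E
```

```text
[0.5309 0.0472 0.25  ] [ 1.1  1.8 -0.5] 0.5156385154114517
[([0.6476, -0.1769], 72), ([0.6445, -0.2693], 71), ([0.6109, -0.4012], 17), ([0.6055, -0.3731], 19), ([0.5835, -0.4062], 19), ([0.5776, -0.3784], 16)]
([294.8, 74.1], [40, 42, 1318], [0.5308, 0.1415])
```

View pics/w7.png

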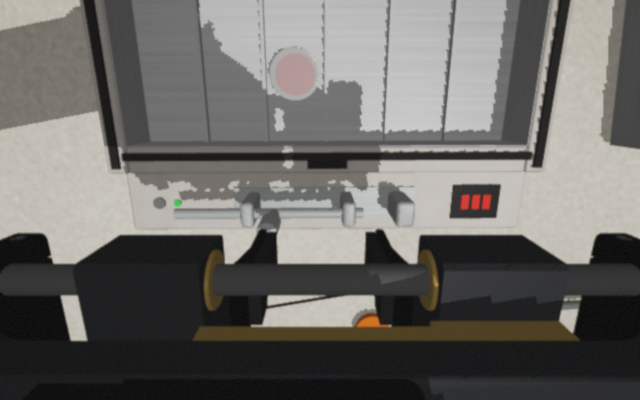

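The first dish lies flat and centred in its bay at (295,74), with ribs at 267 and 325. Next is the dish at (0.6475, -0.177).

Emit:
send_rows --rows '[{"hand": 60,"x": 19,"y": -38,"z": 0,"roll": 0},{"hand": 60,"x": 19,"y": -38,"z": 0,"roll": 0},{"hand": 60,"x": 20,"y": -38,"z": 0,"roll": 0},{"hand": 60,"x": 20,"y": -38,"z": 0,"roll": 0},{"hand": 60,"x": 20,"y": -38,"z": 0,"roll": 0},{"hand": 60,"x": 18,"y": -37,"z": -20,"roll": 0},{"hand": 60,"x": 0,"y": 0,"z": -45,"roll": 0},{"hand": 60,"x": 0,"y": 0,"z": -45,"roll": 0},{"hand": 60,"x": 0,"y": 0,"z": -32,"roll": 0},{"hand": 60,"x": 0,"y": 0,"z": -15,"roll": 0}]'

```text
time: 14.2
position: [0.6442, -0.1741, 0.0855]
tool_rot: [-2.398, -2.02, 0.006]
ft_force: [-0.2, -0.8, -0.2]
grip_width: 0.687
grip_force: 0.0
```

Emit:
send_rows --rows '[{"hand": 60,"x": 0,"y": 0,"z": 0,"roll": 0},{"hand": 60,"x": 0,"y": 0,"z": 0,"roll": 0},{"hand": 60,"x": 0,"y": 0,"z": 0,"roll": 0}]'

```text
time: 14.5
position: [0.6475, -0.1771, 0.0927]
tool_rot: [2.402, 2.02, 0.004]
ft_force: [-0.0, 0.4, -0.7]
grip_width: 0.69
grip_force: 0.0
```

```bash
python3 - <<'E'
from h import *
c=get_calibration("wrist");im=get_image("wrist");s=get_state();print(s["position"].round(4),s["ft_force"].round(1),s["grip_width"])
cv2.imwrite("pics/w8.png",im)
for r in wd(im,c,.012):print(r)
E
```

```text
[ 0.6474 -0.1771  0.0927] [-0.7 -0.2 -0.2] 0.691515162009373
([317.9, 233.8], [57, 55, 2452], [0.6479, -0.1712])
```

Emit:
send_rows --rows '[{"hand": 60,"x": 0,"y": 0,"z": -8,"roll": 0},{"hand": 60,"x": 0,"y": 1,"z": -4,"roll": 0},{"hand": 60,"x": 0,"y": 0,"z": -3,"roll": 0},{"hand": 60,"x": 0,"y": 0,"z": 0,"roll": 0},{"hand": 30,"x": 0,"y": 0,"z": 0,"roll": 0},{"hand": 30,"x": 0,"y": 0,"z": 0,"roll": 0},{"hand": 30,"x": 0,"y": 0,"z": 0,"roll": 0},{"hand": 30,"x": 0,"y": 0,"z": 0,"roll": 0}]'

```text
time: 15.35
position: [0.6461, -0.176, 0.0755]
tool_rot: [2.404, 2.021, 0.0]
ft_force: [-0.6, -0.1, 0.4]
grip_width: 0.457
grip_force: 8.0
```

Emit:
send_rows --rows '[{"hand": 46,"x": 0,"y": 0,"z": 2.5,"roll": 0},{"hand": 46,"x": 0,"y": 0,"z": 0,"roll": 0},{"hand": 30,"x": 0,"y": 0,"z": 0,"roll": 0},{"hand": 30,"x": 0,"y": 0,"z": 0,"roll": 0},{"hand": 30,"x": 0,"y": 0,"z": 0,"roll": 0}]'

```text
time: 15.85
position: [0.646, -0.1759, 0.0779]
tool_rot: [2.404, 2.022, 0.0]
ft_force: [-0.1, -0.6, 0.1]
grip_width: 0.455
grip_force: 8.0
```

Emit:
send_rows --rows '[{"hand": 30,"x": 0,"y": 0,"z": 20,"roll": 0},{"hand": 30,"x": 0,"y": 0,"z": 45,"roll": 0},{"hand": 30,"x": -2,"y": 17,"z": 45,"roll": 0},{"hand": 30,"x": -2,"y": 20,"z": 40,"roll": 0},{"hand": 30,"x": -3,"y": 45,"z": 10,"roll": 0},{"hand": 30,"x": -3,"y": 45,"z": 0,"roll": 0},{"hand": 30,"x": -3,"y": 45,"z": 0,"roll": 0},{"hand": 30,"x": -3,"y": 45,"z": 0,"roll": 0},{"hand": 30,"x": 0,"y": 45,"z": 0,"roll": 0},{"hand": 30,"x": 0,"y": 30,"z": 0,"roll": 0}]'

```text
time: 16.85
position: [0.6292, 0.1208, 0.2376]
tool_rot: [-2.399, -2.026, -0.002]
ft_force: [0.5, 0.6, -0.4]
grip_width: 0.454
grip_force: 8.0
```

Emit:
send_rows --rows '[{"hand": 30,"x": 0,"y": 10,"z": 0,"roll": 0},{"hand": 30,"x": 0,"y": 0,"z": -40,"roll": 0},{"hand": 30,"x": 0,"y": 0,"z": -35,"roll": 0},{"hand": 30,"x": 0,"y": 0,"z": -12,"roll": 0},{"hand": 30,"x": 0,"y": 0,"z": 0,"roll": 0},{"hand": 30,"x": 0,"y": 0,"z": 0,"roll": 0},{"hand": 30,"x": 0,"y": 0,"z": 0,"roll": 0},{"hand": 30,"x": 0,"y": 0,"z": 0,"roll": 0}]'

```text
time: 17.65
position: [0.631, 0.126, 0.1527]
tool_rot: [2.404, 2.021, 0.004]
ft_force: [-0.1, 0.2, 0.1]
grip_width: 0.454
grip_force: 8.0
```

```bash
cat >> h.py <<'E'
def dark(im,row,lo=180,hi=460):
    g=cv2.GaussianBlur(cv2.cvtColor(im,cv2.COLOR_BGR2GRAY),(3,1),0).astype(float)
    p=np.median(g[row-6:row+6],0);d=np.minimum(np.roll(p,6),np.roll(p,-6))-p
    return [(x,int(d[x])) for x in range(lo,hi) if d[x]>8 and d[x]==d[max(0,x-4):x+5].max()]
E
python3 - <<'E'
from h import *
o=cv2.imread("pics/w6.png");print("ref",[dark(o,r) for r in(160,200)])
c=get_calibration("wrist");im=get_image("wrist");s=get_state();print(s["position"].round(4),s["ft_force"].round(1),s["grip_width"])
cv2.imwrite("pics/w9.png",im);print([dark(im,r) for r in(150,160,180,200)])
for r in wd(im,c,.062):print(r)
E
```

```text
ref [[(183, 37), (273, 18), (358, 15), (447, 115)], [(187, 37), (274, 17), (356, 13), (443, 114)]]
[0.6308 0.1261 0.1524] [ 0.  -0.6 -0.5] 0.45404677768559004
[[(186, 41), (274, 16), (358, 14)], [(186, 42), (275, 19), (358, 15)], [(188, 43), (275, 18), (357, 15)], [(190, 41), (276, 17), (356, 15)]]
([146.9, 223.4], [56, 32, 1202], [0.5365, 0.1512])
([320.5, 241.9], [60, 48, 2415], [0.6311, 0.1231])
```

Emit:
send_rows --rows '[{"hand": 30,"x": -2.3,"y": 0.4,"z": -6,"roll": 0},{"hand": 30,"x": 0,"y": 0,"z": -8,"roll": 0},{"hand": 30,"x": 0,"y": 0,"z": -5,"roll": 0},{"hand": 30,"x": 0,"y": 0,"z": -2,"roll": 0},{"hand": 30,"x": 0,"y": 0,"z": 0,"roll": 0},{"hand": 30,"x": 0,"y": 0,"z": 0,"roll": 0}]'

```text
time: 18.3
position: [0.6278, 0.1264, 0.1298]
tool_rot: [2.404, 2.022, -0.0]
ft_force: [0.3, 0.5, -0.2]
grip_width: 0.448
grip_force: 8.0
```

Emit:
send_rows --rows '[{"hand": 30,"x": 0.5,"y": 0,"z": -2,"roll": 0},{"hand": 30,"x": 0,"y": 0,"z": 0,"roll": 0},{"hand": 30,"x": 0,"y": 0,"z": 0,"roll": 0}]'

```text
time: 18.6
position: [0.6282, 0.1265, 0.1279]
tool_rot: [2.405, 2.022, 0.0]
ft_force: [0.1, -0.5, -0.4]
grip_width: 0.448
grip_force: 8.0
```

Emit:
send_rows --rows '[{"hand": 41,"x": 0,"y": 0,"z": -0.5,"roll": 0},{"hand": 45,"x": 0,"y": 0,"z": 0,"roll": 0},{"hand": 45,"x": 0,"y": 0,"z": 0,"roll": 0},{"hand": 45,"x": 0,"y": 0,"z": 15,"roll": 0},{"hand": 45,"x": 0,"y": 0,"z": 30,"roll": 0},{"hand": 45,"x": 0,"y": -20,"z": 40,"roll": 0},{"hand": 60,"x": 0,"y": -40,"z": 20,"roll": 0},{"hand": 60,"x": 0,"y": -33,"z": 15,"roll": 0},{"hand": 60,"x": 0,"y": 0,"z": 0,"roll": 0}]'

```text
time: 19.5
position: [0.6295, 0.0256, 0.2522]
tool_rot: [2.409, 2.006, 0.006]
ft_force: [-0.3, -0.5, 0.5]
grip_width: 0.668
grip_force: 0.0
```

```bash
python3 - <<'E'
from h import *
c=get_calibration("wrist");im=get_image("wrist");s=get_state();print(s["position"].round(4),s["ft_force"].round(1),s["grip_width"])
T=get_image("top");print([d for d in dishes(T) if d[1]>40])
cv2.imwrite("pics/w10.png",im);print([dark(im,r,150,500) for r in(60,110)])
for r in wd(im,c,.062):print(r)
E
```

```text
[0.629  0.0294 0.2504] [-0.   0.1  0.1] 0.6708915945591781
[([0.6447, -0.27], 69), ([0.4824, -0.3829], 244), ([0.453, -0.2861], 84)]
[[(202, 29), (268, 30), (324, 42), (392, 46), (410, 130)], [(207, 27), (267, 13), (389, 47), (407, 143)]]
([294.4, 68.5], [40, 42, 1332], [0.6293, 0.1269])
([170.2, 73.2], [42, 42, 1396], [0.5339, 0.1409])
```

Emit:
send_rows --rows '[{"hand": 60,"x": 3,"y": -45,"z": 0,"roll": 0},{"hand": 60,"x": 3,"y": -45,"z": 0,"roll": 0},{"hand": 60,"x": 3,"y": -45,"z": 0,"roll": 0},{"hand": 60,"x": 3,"y": -45,"z": 0,"roll": 0},{"hand": 60,"x": 3,"y": -45,"z": 0,"roll": 0},{"hand": 60,"x": 0,"y": -45,"z": -10,"roll": 0},{"hand": 60,"x": 0,"y": -33,"z": -30,"roll": 0},{"hand": 60,"x": 0,"y": 0,"z": -45,"roll": 0},{"hand": 60,"x": 0,"y": 0,"z": -40,"roll": 0},{"hand": 60,"x": 0,"y": 0,"z": -25,"roll": 0}]'

```text
time: 20.6
position: [0.6422, -0.2665, 0.0927]
tool_rot: [-2.398, -2.02, 0.003]
ft_force: [-0.9, 0.4, 0.4]
grip_width: 0.693
grip_force: 0.0
```

Emit:
send_rows --rows '[{"hand": 60,"x": 0,"y": 0,"z": -2,"roll": 0},{"hand": 60,"x": 0,"y": 0,"z": 0,"roll": 0},{"hand": 60,"x": 0,"y": 0,"z": 0,"roll": 0},{"hand": 60,"x": 0,"y": 0,"z": 0,"roll": 0}]'

```text
time: 21.0
position: [0.6444, -0.2697, 0.0976]
tool_rot: [2.402, 2.021, 0.003]
ft_force: [0.5, -0.1, 0.1]
grip_width: 0.689
grip_force: 0.0
```

```bash
python3 - <<'E'
from h import *
c=get_calibration("wrist");im=get_image("wrist");s=get_state();print(s["position"].round(4),s["ft_force"].round(1),s["grip_width"])
cv2.imwrite("pics/w11.png",im)
for r in wd(im,c,.012):print(r)
E
```

```text
[ 0.6442 -0.2697  0.0974] [-0.5  0.7  0.6] 0.6914401288947654
([317.3, 232.2], [55, 53, 2330], [0.6442, -0.2648])
```

Emit:
send_rows --rows '[{"hand": 60,"x": 0,"y": 0,"z": -8,"roll": 0},{"hand": 60,"x": -0.5,"y": 0,"z": -6,"roll": 0},{"hand": 60,"x": 0,"y": 0,"z": -3.5,"roll": 0},{"hand": 60,"x": 0,"y": 0,"z": 0,"roll": 0},{"hand": 60,"x": 0,"y": 0,"z": 0,"roll": 0},{"hand": 30,"x": 0,"y": 0,"z": 0,"roll": 0},{"hand": 30,"x": 0,"y": 0,"z": 0,"roll": 0},{"hand": 30,"x": 0,"y": 0,"z": 0,"roll": 0},{"hand": 30,"x": 0,"y": 0,"z": 0,"roll": 0}]'

```text
time: 21.95
position: [0.6427, -0.2695, 0.078]
tool_rot: [2.404, 2.022, 0.0]
ft_force: [-0.5, -0.0, 0.2]
grip_width: 0.451
grip_force: 8.0
```

Emit:
send_rows --rows '[{"hand": 30,"x": 0,"y": 0,"z": 20,"roll": 0},{"hand": 30,"x": 0,"y": 0,"z": 45,"roll": 0},{"hand": 30,"x": -4,"y": 20,"z": 45,"roll": 0},{"hand": 30,"x": -5,"y": 23,"z": 40,"roll": 0},{"hand": 30,"x": -8,"y": 43,"z": 20,"roll": 0},{"hand": 30,"x": -8,"y": 45,"z": 0,"roll": 0},{"hand": 30,"x": -8,"y": 45,"z": 0,"roll": 0},{"hand": 30,"x": -8,"y": 45,"z": 0,"roll": 0},{"hand": 30,"x": -8,"y": 45,"z": 0,"roll": 0},{"hand": 30,"x": -8,"y": 45,"z": 0,"roll": 0}]'

```text
time: 22.95
position: [0.585, 0.0432, 0.2481]
tool_rot: [2.405, 2.022, 0.001]
ft_force: [0.5, 0.9, -0.8]
grip_width: 0.454
grip_force: 8.0
```

Emit:
send_rows --rows '[{"hand": 30,"x": -8,"y": 40,"z": 0,"roll": 0},{"hand": 30,"x": -3.5,"y": 22,"z": 0,"roll": 0},{"hand": 30,"x": 0,"y": 0,"z": -25,"roll": 0},{"hand": 30,"x": 0,"y": 0,"z": -35,"roll": 0},{"hand": 30,"x": 0,"y": 0,"z": -25,"roll": 0},{"hand": 30,"x": 0,"y": 0,"z": -12,"roll": 0},{"hand": 30,"x": 0,"y": 0,"z": 0,"roll": 0},{"hand": 30,"x": 0,"y": 0,"z": 0,"roll": 0},{"hand": 30,"x": 0,"y": 0,"z": 0,"roll": 0},{"hand": 30,"x": 0,"y": 0,"z": 0,"roll": 0}]'

```text
time: 23.95
position: [0.575, 0.1036, 0.1522]
tool_rot: [2.404, 2.021, 0.004]
ft_force: [-0.2, 0.2, -0.8]
grip_width: 0.451
grip_force: 8.0
```

```bash
python3 - <<'E'
from h import *
c=get_calibration("wrist");im=get_image("wrist");s=get_state();print(s["position"].round(4),s["ft_force"].round(1),s["grip_width"])
cv2.imwrite("pics/w12.png",im);print([dark(im,r) for r in(120,140,160,180,200)])
for r in wd(im,c,.062):print(r)
E
```

```text
[0.5748 0.1036 0.152 ] [-0.5 -0.2  0.3] 0.4523217504395687
[[(184, 43), (275, 19), (451, 127)], [(186, 43), (276, 19), (361, 16), (449, 132)], [(188, 42), (277, 17), (360, 18), (375, 13), (448, 133)], [(190, 34), (277, 17), (359, 17), (371, 73), (446, 124)], [(192, 41), (278, 17), (358, 16), (372, 55), (443, 135)]]
([405.1, 177.3], [57, 55, 2431], [0.627, 0.1301])
([230.8, 181.9], [57, 55, 2485], [0.533, 0.1439])
([320.5, 242.0], [60, 48, 2432], [0.5751, 0.1008])
```

Emit:
send_rows --rows '[{"hand": 30,"x": -0.6,"y": 0,"z": -6,"roll": 0},{"hand": 30,"x": 0,"y": 0,"z": -8,"roll": 0},{"hand": 30,"x": 0,"y": 0,"z": -5,"roll": 0},{"hand": 30,"x": 0,"y": 0,"z": -3,"roll": 0},{"hand": 30,"x": 0,"y": 0,"z": 0,"roll": 0},{"hand": 30,"x": 0,"y": 0,"z": 0,"roll": 0}]'

```text
time: 24.6
position: [0.5736, 0.1035, 0.1287]
tool_rot: [2.404, 2.022, -0.0]
ft_force: [-0.3, -0.8, 0.4]
grip_width: 0.452
grip_force: 8.0
```

Emit:
send_rows --rows '[{"hand": 30,"x": 0,"y": 0,"z": -1,"roll": 0},{"hand": 30,"x": 0,"y": 0,"z": 0,"roll": 0},{"hand": 41,"x": 0,"y": 0,"z": 0,"roll": 0},{"hand": 45,"x": 0,"y": 0,"z": 0,"roll": 0},{"hand": 45,"x": 0,"y": 0,"z": 0,"roll": 0},{"hand": 45,"x": 0,"y": 0,"z": 15,"roll": 0},{"hand": 45,"x": 0,"y": 0,"z": 30,"roll": 0},{"hand": 45,"x": 0,"y": 0,"z": 40,"roll": 0},{"hand": 60,"x": 0,"y": -35,"z": 20,"roll": 0},{"hand": 60,"x": 0,"y": -35,"z": 15,"roll": 0}]'

```text
time: 25.6
position: [0.5745, 0.0337, 0.2512]
tool_rot: [2.4, 2.024, 0.006]
ft_force: [0.0, -0.9, -0.8]
grip_width: 0.62
grip_force: 0.0
```

Emit:
send_rows --rows '[{"hand": 60,"x": 0,"y": 0,"z": 0,"roll": 0},{"hand": 60,"x": 0,"y": 0,"z": 0,"roll": 0}]'

```text
time: 25.8
position: [0.5739, 0.0325, 0.2493]
tool_rot: [2.407, 2.018, 0.004]
ft_force: [0.4, 0.3, -0.3]
grip_width: 0.678
grip_force: 0.0
```

```bash
python3 - <<'E'
from h import *
c=get_calibration("wrist");im=get_image("wrist");s=get_state();print(s["position"].round(4),s["ft_force"].round(1),s["grip_width"])
T=get_image("top");print([d for d in dishes(T) if d[1]>40])
cv2.imwrite("pics/w13.png",im);print([dark(im,r,150,500) for r in(60,110)])
for r in wd(im,c,.062):print(r)
E
```

```text
[0.5735 0.034  0.2484] [-0.   1.2  0.1] 0.6809719081014587
[([0.4825, -0.3828], 246), ([0.4534, -0.2856], 78)]
[[(211, 29), (274, 23), (332, 27), (341, 60), (396, 89), (495, 117)], [(154, 35), (215, 25), (393, 85), (489, 118)]]
([367.0, 64.9], [41, 43, 1380], [0.6277, 0.127])
([241.1, 68.6], [41, 42, 1378], [0.532, 0.1412])
([304.4, 107.0], [40, 41, 1246], [0.5746, 0.1047])
```

Emit:
send_rows --rows '[{"hand": 60,"x": -15,"y": -40,"z": 0,"roll": 0},{"hand": 60,"x": -15,"y": -40,"z": 0,"roll": 0},{"hand": 60,"x": -15,"y": -40,"z": 0,"roll": 0},{"hand": 60,"x": -15,"y": -40,"z": 0,"roll": 0},{"hand": 60,"x": -15,"y": -40,"z": 0,"roll": 0},{"hand": 60,"x": -15,"y": -40,"z": 0,"roll": 0},{"hand": 60,"x": -15,"y": -40,"z": 0,"roll": 0},{"hand": 60,"x": -16,"y": -39,"z": -10,"roll": 0},{"hand": 60,"x": 0,"y": 0,"z": -40,"roll": 0},{"hand": 60,"x": 0,"y": 0,"z": -45,"roll": 0}]'

```text
time: 26.9
position: [0.4536, -0.2862, 0.1527]
tool_rot: [2.403, 2.019, 0.004]
ft_force: [1.7, 1.3, -0.8]
grip_width: 0.689
grip_force: 0.0
```

Emit:
send_rows --rows '[{"hand": 60,"x": 0,"y": 0,"z": -35,"roll": 0},{"hand": 60,"x": 0,"y": 0,"z": -22,"roll": 0},{"hand": 60,"x": 0,"y": 0,"z": 0,"roll": 0},{"hand": 60,"x": 0,"y": 0,"z": 0,"roll": 0},{"hand": 60,"x": 0,"y": 0,"z": 0,"roll": 0}]'

```text
time: 27.4
position: [0.4538, -0.2856, 0.0972]
tool_rot: [2.402, 2.022, 0.002]
ft_force: [-0.3, -0.1, -0.8]
grip_width: 0.69
grip_force: 0.0
```

```bash
python3 - <<'E'
from h import *
c=get_calibration("wrist");im=get_image("wrist");s=get_state();print(s["position"].round(4),s["ft_force"].round(1),s["grip_width"])
cv2.imwrite("pics/w14.png",im)
for r in wd(im,c,.012):print(r)
E
```

```text
[ 0.4538 -0.2857  0.0973] [ 0.5 -0.   0.5] 0.6886478149912885
([315.3, 234.2], [55, 53, 2331], [0.4522, -0.2814])
```

Emit:
send_rows --rows '[{"hand": 60,"x": -1,"y": 0,"z": -8,"roll": 0},{"hand": 60,"x": -0.5,"y": 0,"z": -6,"roll": 0},{"hand": 60,"x": 0,"y": 0,"z": -4,"roll": 0},{"hand": 60,"x": 0,"y": 0,"z": 0,"roll": 0},{"hand": 60,"x": 0,"y": 0,"z": 0,"roll": 0},{"hand": 30,"x": 0,"y": 0,"z": 0,"roll": 0},{"hand": 30,"x": 0,"y": 0,"z": 0,"roll": 0},{"hand": 30,"x": 0,"y": 0,"z": 0,"roll": 0},{"hand": 30,"x": 0,"y": 0,"z": 0,"roll": 0}]'

```text
time: 28.35
position: [0.4511, -0.2855, 0.0779]
tool_rot: [2.404, 2.022, 0.0]
ft_force: [-0.7, -1.0, -0.3]
grip_width: 0.453
grip_force: 8.0
```

Emit:
send_rows --rows '[{"hand": 30,"x": 0,"y": 0,"z": 20,"roll": 0},{"hand": 30,"x": 3,"y": 0,"z": 45,"roll": 0},{"hand": 30,"x": 3,"y": 20,"z": 45,"roll": 0},{"hand": 30,"x": 3,"y": 25,"z": 40,"roll": 0},{"hand": 30,"x": 3,"y": 45,"z": 20,"roll": 0},{"hand": 30,"x": 3,"y": 45,"z": 0,"roll": 0},{"hand": 30,"x": 3,"y": 45,"z": 0,"roll": 0},{"hand": 30,"x": 3,"y": 45,"z": 0,"roll": 0},{"hand": 30,"x": 3,"y": 45,"z": 0,"roll": 0},{"hand": 30,"x": 0,"y": 45,"z": 0,"roll": 0}]'

```text
time: 29.35
position: [0.475, 0.0313, 0.2481]
tool_rot: [2.405, 2.021, 0.002]
ft_force: [-0.5, 0.3, 0.4]
grip_width: 0.452
grip_force: 8.0
```

Emit:
send_rows --rows '[{"hand": 30,"x": 0,"y": 45,"z": 0,"roll": 0},{"hand": 30,"x": 0,"y": 30,"z": 0,"roll": 0},{"hand": 30,"x": 0,"y": 15,"z": -15,"roll": 0},{"hand": 30,"x": 0,"y": 0,"z": -35,"roll": 0},{"hand": 30,"x": 0,"y": 0,"z": -30,"roll": 0},{"hand": 30,"x": 0,"y": 0,"z": -17,"roll": 0},{"hand": 30,"x": 0,"y": 0,"z": 0,"roll": 0},{"hand": 30,"x": 0,"y": 0,"z": 0,"roll": 0},{"hand": 30,"x": 0,"y": 0,"z": 0,"roll": 0},{"hand": 30,"x": 0,"y": 0,"z": 0,"roll": 0}]'

```text
time: 30.35
position: [0.4759, 0.1197, 0.1521]
tool_rot: [2.404, 2.021, 0.004]
ft_force: [0.5, 0.3, 0.5]
grip_width: 0.447
grip_force: 8.0
```

```bash
python3 - <<'E'
from h import *
c=get_calibration("wrist");im=get_image("wrist");s=get_state();print(s["position"].round(4),s["ft_force"].round(1),s["grip_width"])
cv2.imwrite("pics/w15.png",im);print([dark(im,r) for r in(120,140,160,180,200)])
for r in wd(im,c,.062):print(r)
E
```

```text
[0.4757 0.1197 0.1519] [-0.5  0.7  0. ] 0.452573499935449
[[(276, 19), (316, 10), (452, 131)], [(277, 19), (362, 17), (450, 134)], [(277, 18), (361, 18), (448, 134)], [(278, 17), (360, 17), (372, 75), (447, 113)], [(279, 17), (359, 15), (373, 72), (444, 137)]]
([582.8, 175.7], [57, 56, 2496], [0.6231, 0.1304])
([406.5, 179.9], [56, 55, 2446], [0.5284, 0.1447])
([487.7, 220.6], [56, 33, 1459], [0.571, 0.1134])
([320.5, 242.8], [60, 46, 2352], [0.4759, 0.1165])
```

Rib edges 278 and 360 give a middle of 319, so this one is nearly centred. I'll lower, release and retreat.

Emit:
send_rows --rows '[{"hand": 30,"x": -0.2,"y": 0,"z": -6,"roll": 0},{"hand": 30,"x": 0,"y": 0,"z": -8,"roll": 0},{"hand": 30,"x": 0,"y": 0,"z": -5,"roll": 0},{"hand": 30,"x": 0,"y": 0,"z": -3,"roll": 0},{"hand": 30,"x": 0,"y": 0,"z": 0,"roll": 0},{"hand": 30,"x": 0,"y": 0,"z": 0,"roll": 0}]'

```text
time: 31.0
position: [0.4749, 0.1195, 0.1287]
tool_rot: [2.404, 2.022, -0.0]
ft_force: [-1.0, -0.3, -0.9]
grip_width: 0.452
grip_force: 8.0
```

Emit:
send_rows --rows '[{"hand": 30,"x": 0,"y": 0,"z": -1,"roll": 0},{"hand": 30,"x": 0,"y": 0,"z": 0,"roll": 0},{"hand": 41,"x": 0,"y": 0,"z": 0,"roll": 0},{"hand": 45,"x": 0,"y": 0,"z": 0,"roll": 0},{"hand": 45,"x": 0,"y": 0,"z": 0,"roll": 0},{"hand": 45,"x": 0,"y": 0,"z": 15,"roll": 0},{"hand": 45,"x": 0,"y": 0,"z": 30,"roll": 0},{"hand": 45,"x": 0,"y": 0,"z": 40,"roll": 0},{"hand": 45,"x": 25,"y": -35,"z": 25,"roll": 0},{"hand": 45,"x": 25,"y": -35,"z": 25,"roll": 0}]'

```text
time: 32.0
position: [0.5253, 0.0499, 0.2646]
tool_rot: [-2.4, -2.027, -0.003]
ft_force: [1.3, -0.1, -0.5]
grip_width: 0.516
grip_force: 0.0
```

Emit:
send_rows --rows '[{"hand": 0,"x": 0,"y": -20,"z": 20,"roll": 0},{"hand": 0,"x": 0,"y": 0,"z": 0,"roll": 0},{"hand": 0,"x": 0,"y": 0,"z": 0,"roll": 0}]'

```text
time: 32.3
position: [0.5247, 0.0298, 0.2826]
tool_rot: [-2.405, -2.021, -0.001]
ft_force: [-0.3, 0.0, -0.4]
grip_width: 0.324
grip_force: 0.0
```

```bash
python3 - <<'E'
from h import *
c=get_calibration("wrist");im=get_image("wrist");s=get_state();print(s["position"].round(4),s["ft_force"].round(1),s["grip_width"],s["joint_positions"].round(2))
T=get_image("top");print([d for d in dishes(T) if d[1]>40])
cv2.imwrite("pics/w16.png",np.vstack([np.clip(im[:235]*.9,0,255).astype(np.uint8),T[80:310]]))
for r in wd(im,c,.062):print(r)
E
```

```text
[0.5242 0.0308 0.2818] [ 0.2  0.7 -0.1] 0.28717114710366665 [-0.72  0.06  0.64  1.79 -0.04  1.3  -0.24]
[([0.4823, -0.3828], 238)]
([418.0, 55.5], [37, 40, 1151], [0.6264, 0.127])
([304.4, 58.7], [36, 39, 1113], [0.5306, 0.1412])
([360.0, 93.7], [35, 37, 1028], [0.5733, 0.1047])
([249.2, 96.2], [36, 37, 1041], [0.4771, 0.1194])
```

View pics/w16.png

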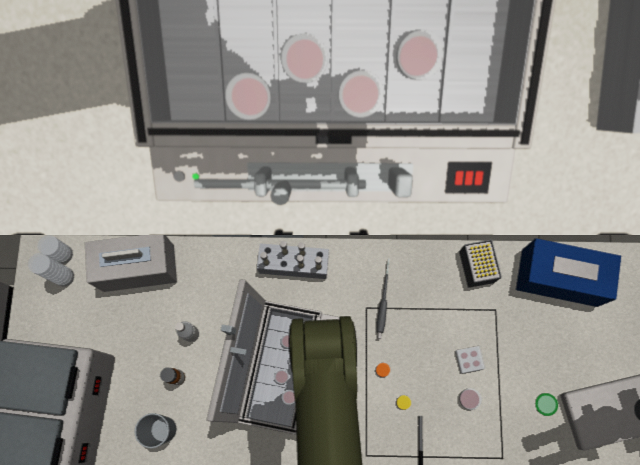

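All four dishes lie flat in their bays, at (249,96), (304,58), (360,94) and (418,55), and the bystanders are untouched. Now I'll take the closed hand over and behind the open lid.

Emit:
send_rows --rows '[{"hand": 0,"x": 0,"y": 0,"z": 45,"roll": 0},{"hand": 0,"x": 0,"y": 0,"z": 45,"roll": 0},{"hand": 0,"x": 0,"y": 10,"z": 28,"roll": 0},{"hand": 0,"x": 8,"y": 42,"z": 0,"roll": 0},{"hand": 0,"x": 8,"y": 42,"z": 0,"roll": 0},{"hand": 0,"x": 8,"y": 42,"z": 0,"roll": 0},{"hand": 0,"x": 8,"y": 42,"z": 0,"roll": 0},{"hand": 0,"x": 8,"y": 42,"z": 0,"roll": 0},{"hand": 0,"x": 7,"y": 40,"z": 0,"roll": 0},{"hand": 0,"x": 0,"y": 0,"z": 0,"roll": 0}]'

```text
time: 33.4
position: [0.5689, 0.2993, 0.3968]
tool_rot: [-2.388, -2.035, 0.006]
ft_force: [-0.1, -0.2, -0.4]
grip_width: 0.008
grip_force: 0.0
```

Emit:
send_rows --rows '[{"hand": 0,"x": 0,"y": 0,"z": 0,"roll": 0},{"hand": 0,"x": 0,"y": 0,"z": 0,"roll": 0}]'

```text
time: 33.6
position: [0.5715, 0.289, 0.3999]
tool_rot: [2.404, 2.021, -0.003]
ft_force: [-0.5, 0.4, 0.2]
grip_width: 0.003
grip_force: 0.0
```

Emit:
send_rows --rows '[{"hand": 0,"x": 0,"y": 2,"z": -25,"roll": 0},{"hand": 0,"x": 0,"y": 0,"z": -30,"roll": 0},{"hand": 0,"x": 0,"y": 0,"z": -22,"roll": 0},{"hand": 0,"x": 0,"y": 0,"z": -9,"roll": 0},{"hand": 0,"x": 0,"y": 0,"z": 0,"roll": 0},{"hand": 0,"x": 0,"y": 0,"z": 0,"roll": 0}]'

```text
time: 34.2
position: [0.5723, 0.291, 0.3162]
tool_rot: [2.405, 2.021, 0.003]
ft_force: [0.3, 0.8, 0.1]
grip_width: 0.008
grip_force: 0.0
```

Emit:
send_rows --rows '[{"hand": 0,"x": -1.5,"y": -8.3,"z": 0,"roll": 0},{"hand": 0,"x": -1.5,"y": -8.3,"z": 0,"roll": 0},{"hand": 0,"x": -1.5,"y": -8.3,"z": 0,"roll": 0},{"hand": 0,"x": -1.5,"y": -8.3,"z": 0,"roll": 0},{"hand": 0,"x": -1.5,"y": -8.3,"z": 0,"roll": 0},{"hand": 0,"x": -1.5,"y": -8.3,"z": 0,"roll": 0}]'

```text
time: 34.8
position: [0.5634, 0.2438, 0.3172]
tool_rot: [-2.401, -2.023, -0.012]
ft_force: [1.5, 6.7, 4.7]
grip_width: 0.001
grip_force: 2.9
```

Emit:
send_rows --rows '[{"hand": 0,"x": -1.5,"y": -8.2,"z": 0,"roll": 0},{"hand": 0,"x": -1.5,"y": -8.2,"z": 0,"roll": 0},{"hand": 0,"x": -1.4,"y": -8.2,"z": 0,"roll": 0},{"hand": 0,"x": -1.5,"y": -8.2,"z": -1,"roll": 0},{"hand": 0,"x": -1.5,"y": -8.2,"z": -1.2,"roll": 0},{"hand": 0,"x": -1.4,"y": -8.2,"z": -1.5,"roll": 0},{"hand": 0,"x": -1.4,"y": -7.8,"z": -2.5,"roll": 0},{"hand": 0,"x": -1.4,"y": -7.8,"z": -2.7,"roll": 0},{"hand": 0,"x": -1.4,"y": -7.8,"z": -3,"roll": 0}]'

```text
time: 35.7
position: [0.5501, 0.169, 0.3042]
tool_rot: [-2.404, -2.022, -0.005]
ft_force: [0.1, 3.6, 5.6]
grip_width: 0.009
grip_force: 2.6
```

Emit:
send_rows --rows '[{"hand": 0,"x": -1.3,"y": -7.2,"z": -3.8,"roll": 0},{"hand": 0,"x": -1.3,"y": -7.2,"z": -4,"roll": 0},{"hand": 0,"x": -1.3,"y": -7.2,"z": -4.2,"roll": 0},{"hand": 0,"x": -1.1,"y": -6.4,"z": -5,"roll": 0},{"hand": 0,"x": -1.1,"y": -6.4,"z": -5.2,"roll": 0},{"hand": 0,"x": -1.1,"y": -6.4,"z": -5.4,"roll": 0},{"hand": 0,"x": -1,"y": -5.4,"z": -6,"roll": 0},{"hand": 0,"x": -1,"y": -5.4,"z": -6.3,"roll": 0},{"hand": 0,"x": -1,"y": -5.4,"z": -6.5,"roll": 0}]'

```text
time: 36.6
position: [0.5397, 0.1109, 0.2569]
tool_rot: [2.405, 2.021, 0.001]
ft_force: [0.4, 1.6, 4.5]
grip_width: 0.004
grip_force: 2.3
```

Emit:
send_rows --rows '[{"hand": 0,"x": -0.8,"y": -4.3,"z": -7,"roll": 0},{"hand": 0,"x": -0.8,"y": -4.3,"z": -7.2,"roll": 0},{"hand": 0,"x": -0.7,"y": -4.3,"z": -7.3,"roll": 0},{"hand": 0,"x": -0.5,"y": -3,"z": -7.6,"roll": 0},{"hand": 0,"x": -0.5,"y": -3,"z": -7.8,"roll": 0},{"hand": 0,"x": -0.6,"y": -3,"z": -7.9,"roll": 0},{"hand": 0,"x": -0.3,"y": -1.7,"z": -8,"roll": 0},{"hand": 0,"x": -0.3,"y": -1.6,"z": -8,"roll": 0}]'

```text
time: 37.4
position: [0.5351, 0.0853, 0.1954]
tool_rot: [2.405, 2.02, -0.002]
ft_force: [-0.0, -1.6, 5.6]
grip_width: 0.006
grip_force: 2.5
```

Emit:
send_rows --rows '[{"hand": 0,"x": 0,"y": -1,"z": -7,"roll": 0},{"hand": 0,"x": 0,"y": 0,"z": -5,"roll": 0},{"hand": 0,"x": 0,"y": 0,"z": -4,"roll": 0},{"hand": 0,"x": 0,"y": 0,"z": -2,"roll": 0},{"hand": 0,"x": 0,"y": 0,"z": 0,"roll": 0}]'

```text
time: 37.9
position: [0.5349, 0.0837, 0.1782]
tool_rot: [2.405, 2.019, -0.004]
ft_force: [-4.2, -5.1, 11.2]
grip_width: 0.009
grip_force: 5.6
```

Emit:
send_rows --rows '[{"hand": 0,"x": 0,"y": 0,"z": -1,"roll": 0},{"hand": 0,"x": 0,"y": 0,"z": -1,"roll": 0},{"hand": 0,"x": 0,"y": 0,"z": 0,"roll": 0}]'

```text
time: 38.2
position: [0.535, 0.0836, 0.1777]
tool_rot: [2.406, 2.02, -0.003]
ft_force: [-7.4, -5.2, 20.4]
grip_width: 0.009
grip_force: 10.4
```

Lower stop reached at 20 N. I'll let go gently and see whether the lid follows.

Emit:
send_rows --rows '[{"hand": 0,"x": 0,"y": 0,"z": 6,"roll": 0},{"hand": 0,"x": 0,"y": 0,"z": 7,"roll": 0},{"hand": 0,"x": 0,"y": 0,"z": 8,"roll": 0},{"hand": 0,"x": 0,"y": 0,"z": 8,"roll": 0},{"hand": 0,"x": 0,"y": 0,"z": 0,"roll": 0},{"hand": 0,"x": 0,"y": 0,"z": 0,"roll": 0}]'

```text
time: 38.8
position: [0.5351, 0.0862, 0.2047]
tool_rot: [-2.404, -2.022, -0.0]
ft_force: [0.0, 0.3, -0.1]
grip_width: 0.003
grip_force: 0.0
```

Emit:
send_rows --rows '[{"hand": 0,"x": 0,"y": 0,"z": 35,"roll": 0},{"hand": 50,"x": -18,"y": -22,"z": 10,"roll": 0},{"hand": 50,"x": -19,"y": -21,"z": 0,"roll": 0},{"hand": 50,"x": 0,"y": 0,"z": 0,"roll": 0},{"hand": 50,"x": 0,"y": 0,"z": 0,"roll": 0},{"hand": 50,"x": 0,"y": 0,"z": 0,"roll": 0},{"hand": 50,"x": 0,"y": 0,"z": 0,"roll": 0},{"hand": 50,"x": 0,"y": 0,"z": 0,"roll": 0},{"hand": 50,"x": 0,"y": 0,"z": 0,"roll": 0},{"hand": 50,"x": 0,"y": 0,"z": 0,"roll": 0}]'

```text
time: 39.8
position: [0.4982, 0.0431, 0.2495]
tool_rot: [2.404, 2.022, -0.001]
ft_force: [-0.6, -1.1, 0.8]
grip_width: 0.568
grip_force: 0.0
```

```bash
python3 - <<'E'
from h import *
c=get_calibration("wrist");im=get_image("wrist");s=get_state();print(s["position"].round(4),s["ft_force"].round(1),s["grip_width"])
T=get_image("scene")
th=np.radians(-10.1);R=np.array([[np.cos(th),-np.sin(th)],[np.sin(th),np.cos(th)]]);t=np.array([.556,.141])
print("pad corners expected shut",[proj("wrist",[*(R@q+t),.117],c).round(0).tolist() for q in((-.035,-.049),(.035,-.049),(-.035,-.075),(.035,-.075))], "knob",proj("wrist",[*(R@(-.04,-.108)+t),.139],c).round(0))
cv2.imwrite("pics/w17.png",np.vstack([np.clip(im[:330]*.9,0,255).astype(np.uint8),cv2.resize(T[150:300,200:500],(540,270))[:, :].copy() if 0 else cv2.copyMakeBorder(cv2.resize(T[160:300,220:480],(500,269)),0,0,0,140,cv2.BORDER_CONSTANT)]))
E
```

```text
[0.4982 0.043  0.2496] [ 0.6 -0.8 -0.5] 0.5707871672596561
pad corners expected shut [[327.0, 129.0], [436.0, 130.0], [327.0, 169.0], [432.0, 169.0]] knob [319. 227.]
```

View pics/w17.png

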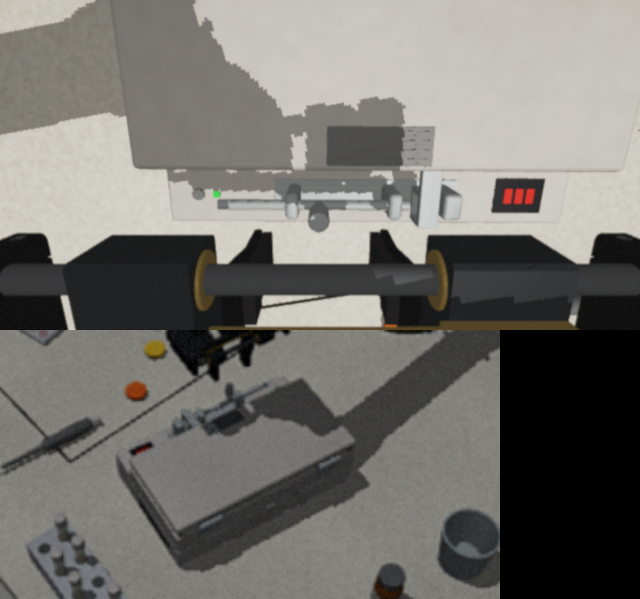

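The lid stays latched: its pad spans (327–434, 127–166), as expected for shut. The knob is at (318,218), drawn back. I'll grip it and slide the bolt home.

Emit:
send_rows --rows '[{"hand": 50,"x": 0.5,"y": -0.5,"z": -25,"roll": 0},{"hand": 50,"x": 0,"y": 0,"z": -20,"roll": 0},{"hand": 50,"x": 0,"y": 0,"z": -10,"roll": 0},{"hand": 50,"x": 0,"y": 0,"z": -3,"roll": 0},{"hand": 50,"x": 0,"y": 0,"z": 0,"roll": 0},{"hand": 0,"x": 0,"y": 0,"z": 0,"roll": 0},{"hand": 0,"x": 0,"y": 0,"z": 0,"roll": 0},{"hand": 0,"x": 0,"y": 0,"z": 0,"roll": 0},{"hand": 0,"x": 0,"y": 0,"z": 0,"roll": 0},{"hand": 0,"x": 0,"y": 0,"z": 0,"roll": 0}]' --force 15

```text
time: 40.9
position: [0.4987, 0.0424, 0.1919]
tool_rot: [2.404, 2.022, 0.0]
ft_force: [-0.3, -0.9, 0.7]
grip_width: 0.206
grip_force: 0.8
```

Emit:
send_rows --rows '[{"hand": 0,"x": 6,"y": -1.1,"z": 0,"roll": 0},{"hand": 0,"x": 7,"y": -1.2,"z": 0,"roll": 0},{"hand": 0,"x": 7,"y": -1.2,"z": 0,"roll": 0},{"hand": 0,"x": 7,"y": -1.3,"z": 0,"roll": 0},{"hand": 0,"x": 7,"y": -1.2,"z": 0,"roll": 0},{"hand": 0,"x": 4,"y": -0.7,"z": 0,"roll": 0},{"hand": 0,"x": 3,"y": -0.5,"z": 0,"roll": 0},{"hand": 0,"x": 0,"y": 0,"z": 0,"roll": 0},{"hand": 0,"x": 0,"y": 0,"z": 0,"roll": 0}]'

```text
time: 41.8
position: [0.5368, 0.0356, 0.1915]
tool_rot: [-2.399, -2.018, 0.01]
ft_force: [-11.2, 0.3, 11.2]
grip_width: 0.153
grip_force: 15.0
```

Emit:
send_rows --rows '[{"hand": 0,"x": 2,"y": -0.4,"z": 0,"roll": 0},{"hand": 0,"x": 1.5,"y": -0.3,"z": 0,"roll": 0},{"hand": 0,"x": 0,"y": 0,"z": 0,"roll": 0},{"hand": 0,"x": 0,"y": 0,"z": 0,"roll": 0}]'

```text
time: 42.2
position: [0.5374, 0.0356, 0.1912]
tool_rot: [-2.394, -2.015, 0.017]
ft_force: [-20.6, 1.0, 17.9]
grip_width: 0.158
grip_force: 15.0
```

Stalled against the home stop at 20 N. I'll ease off, release, clear away and check.

Emit:
send_rows --rows '[{"hand": 0,"x": -3,"y": 0.5,"z": 0,"roll": 0},{"hand": 40,"x": 0,"y": 0,"z": 0,"roll": 0},{"hand": 40,"x": 0,"y": 0,"z": 0,"roll": 0},{"hand": 40,"x": 0,"y": 0,"z": 0,"roll": 0},{"hand": 40,"x": 0,"y": 0,"z": 25,"roll": 0},{"hand": 40,"x": 0,"y": 0,"z": 40,"roll": 0},{"hand": 40,"x": 0,"y": -40,"z": 10,"roll": 0},{"hand": 40,"x": 0,"y": 0,"z": 0,"roll": 0},{"hand": 40,"x": 0,"y": 0,"z": 0,"roll": 0},{"hand": 40,"x": 0,"y": 0,"z": 0,"roll": 0}]'

```text
time: 43.2
position: [0.5402, -0.0043, 0.2661]
tool_rot: [-2.404, -2.022, 0.0]
ft_force: [-0.4, 0.1, -0.8]
grip_width: 0.459
grip_force: 0.0
```

```bash
python3 - <<'E'
from h import *
c=get_calibration("wrist");im=get_image("wrist");s=get_state();print(s["position"].round(4),s["ft_force"].round(1))
th=np.radians(-10.1);R=np.array([[np.cos(th),-np.sin(th)],[np.sin(th),np.cos(th)]]);t=np.array([.556,.141])
print("knob home",proj("wrist",[*(R@(0,-.108)+t),.139],c).round(0),"back",proj("wrist",[*(R@(-.04,-.108)+t),.139],c).round(0))
print("pad",[proj("wrist",[*(R@q+t),.117],c).round(0).tolist() for q in((-.035,-.049),(.035,-.075))])
T=get_image("top")
cv2.imwrite("pics/w18.png",np.vstack([np.clip(im[:300]*.9,0,255).astype(np.uint8),T[80:330]]))
E
```

```text
[ 0.5401 -0.004   0.266 ] [-1.2  0.5  0.4]
knob home [305. 161.] back [243. 161.]
pad [[253.0, 67.0], [357.0, 108.0]]
```

View pics/w18.png

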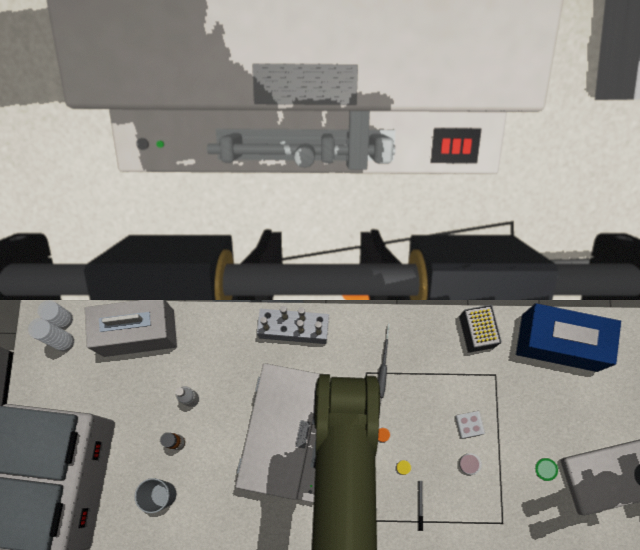

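The lid is shut with the pad at (254–357, 65–105), and the knob is home at (304,155), close to the expected (305,161). The rod passes through the staple at (357,140) into the keeper. The bystanders are in place. I'll hand the job in.

```bash
python3 -c "
from bench import close_job
print(close_job())"
```

```text
the job is handed in; nothing more can be done
None
```

I handed the job in at about 43 s of robot time: all four small pink dishes lie flat in separate bays, the lid is shut and stayed down when I took the hand off, the bolt is fully home, and everything else is where it was.

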